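# Put the handbells away in the bell chest

## Task

Rehearsal is over and the bell chest's drawer stands half open: pull it out far enough to load and put away all the small handbells lying on the table, each set down gently, not dropped, in a free cradle with its mouth to the back and its handle to the front, settled right down into the groove. Lay the mallet across the drawer in the two notched posts behind the drawer front, its head to either side. When everything is in, push the drawer home without slamming it until its catch takes it and it is fully shut, and leave the other things on the table where they are.

Things in the scene. Friction and masses are not known exactly. Their poses are not given: they have to be found in the camera images.
- bell0: Small bronze handbell, ivory strap-loop handle; 0.24 to 0.38 kg; 3 or 4 alike are present. Origin: on its axis, middle of the handle's square neck (26 mm along x, 20 wide in y, 20 in z): grip here, closing along y. x: to the mouth; z: normal to the loop, about up. Casting x 13 to 67 mm: straight waist radius 22.6 at x 23 to 50, lip radius 30 at 67.
- bell1: Small bronze handbell, ivory strap-loop handle; 0.24 to 0.38 kg; 3 or 4 alike are present. Origin: on its axis, middle of the handle's square neck (26 mm along x, 20 wide in y, 20 in z): grip here, closing along y. x: to the mouth; z: normal to the loop, about up. Loop: x -13 to -91 mm, 44 wide in y, strap 18 tall in z. Mass centre: x about +27.
- bell2: Small bronze handbell, ivory strap-loop handle; 0.24 to 0.38 kg; 3 or 4 alike are present. Origin: on its axis, middle of the handle's square neck (26 mm along x, 20 wide in y, 20 in z): grip here, closing along y. x: to the mouth; z: normal to the loop, about up. At the start it lies on lip and loop, axis rising 7.6 degrees to the mouth, origin 21.5 mm above the table.
- bell3: Small bronze handbell, ivory strap-loop handle; 0.24 to 0.38 kg; 3 or 4 alike are present. Origin: on its axis, middle of the handle's square neck (26 mm along x, 20 wide in y, 20 in z): grip here, closing along y. x: to the mouth; z: normal to the loop, about up. At the start the mouth points away from the robot, within 60 degrees of its +x. If knocked onto its edge, push the loop over flat.
- mallet: Bell mallet, 60 g: wooden stick 10 mm in diameter, grey rubber head 28 mm in diameter. Origin on the stick's axis, x to the head: stick from x -120 to +92 mm, head from +92 to +124, balance point +52. Grip the stick near the origin, closing across it. At the start it lies on the table left of the chest, pointing roughly away from the robot, origin 10 mm above the table.
- chest: Low wooden chest with one drawer, fixed, 344 mm wide (y), 255 deep (x 0 to +255), 118 tall, black music folders on its top from x +78 mm on. Origin on the table under the middle of the carcass's front edge; x points to the back, away from the robot; turned by up to 6 degrees.
- drawer (a joint): How far the drawer is out, m: 0 shut, 0.22 fully out (stop); it slides along the chest's -x; starts 0.12 to 0.17 out; bells go in from above beyond about 0.20. Friction 2.5 N. In the last 12 mm a sprung roller catch resists with about 7 N more, snaps over 4 mm before shut and pulls the drawer against its stop; not pushed past it, the drawer stays proud.
- drawer_front (a point): Middle of the top edge of the drawer front's outer face, 104 mm above the table; x: to the back. The front is 330 mm wide, 18 thick, 92 tall; a brass bar handle (120 mm, along y) is 35 mm out from it and 44 mm below this point. Behind it a lane 60 mm deep is clear for 120 mm of width between the mallet posts, its floor 78 mm below this point. Drawer sides: 72 mm above the table.
- cradle0 (a point): Where a bell's origin lies when seated in the cradle leftmost seen from the robot (the 4 cradles are alike and 70 mm apart); moves with the drawer. x: to the drawer's back, where the mouth goes; z: up. V groove for the waist: x 25 to 45 mm, 45 degree sides, top 56 mm wide and 4 mm below this point.
- cradle1 (a point): Where a bell's origin lies when seated in the cradle second from the left (the 4 cradles are alike and 70 mm apart); moves with the drawer. x: to the drawer's back, where the mouth goes; z: up. Rail for the loop: 9 mm below this point, x -76 to -36 mm, with cheeks 52 mm apart, 10 mm tall.
- cradle2 (a point): Where a bell's origin lies when seated in the cradle third from the left (the 4 cradles are alike and 70 mm apart); moves with the drawer. x: to the drawer's back, where the mouth goes; z: up. Space beside the neck is free for fingers, pitch 70 mm, floor 34 mm below this point.
- cradle3 (a point): Where a bell's origin lies when seated in the cradle rightmost (the 4 cradles are alike and 70 mm apart); moves with the drawer. x: to the drawer's back, where the mouth goes; z: up. A seated bell's lip is 13 mm from the drawer's back wall.
- mallet_rest (a point): Where the mallet's origin lies when put away (18 mm either way along y is good); axes as the cradles. Two posts 70 mm either side of it along y have V notches (45 degrees, 10 mm to either side) that hold the stick along y, 78 mm above the table. The drawer front's inner face is 30 mm before this point and rises 26 mm above it; seated bells' loops begin 15 mm behind and 9 mm below it.
- pencil: Yellow pencil, 185 mm. To be left alone.
- metronome: Flat black metronome, 105 x 62 x 20 mm. To be left alone.
- polish: White jar of polish, 52 mm in diameter, 65 mm tall. To be left alone.
- screwdriver: Screwdriver, 180 mm long. To be left alone.
Mind the look-alikes: they are no part of the job. What is shaped like the bell0 but green is not meant. Leave any pink look-alike of the bell2 alone.

How it is judged:
By the outcome, as a careful person would: the job done as asked, in the order asked, and still so for the second after the job is handed in, with the robot touching nothing.
Of bell0, bell1, bell2, bell3 only 3 to 4 are there at a start; the rules pass over those that are not, and their reading is None.
At some moment in a run one of bell0, bell1, bell2, bell3, mallet may be knocked a few centimetres aside while the robot is not near it.
It also fails if it takes over 210 s, if anything falls off the work surface, if the arm or the gripper's body presses on something with over 40 N, if the wrist force passes 120 N, or if a joint passes its speed limit or range.

## Robot

A 6-joint arm with a two-finger parallel gripper is mounted at the origin on the work surface. World frame = base frame: x ahead of the robot, y to its left, z up, the work surface at z = 0. Lengths are in m, angles in degrees, forces in N, time in s.
With the tool pointing down it reaches from about 0.375 to 0.75 m from the base axis. Payload 9 kg.
Tool frame: the origin (TCP) lies midway between the tips of the shut fingers; the grasp point (between the pads) lies 19 mm behind it; z points along the fingers, x is the direction in which the jaws open and shut, and the axes are right-handed (so a half turn about z gives the same grasp; the last joint's range is limited). The gripper opens to 85 mm and grips with 20 to 120 N. Pads are 22 mm wide; open, the fingers measure 114 mm over their backs; the gripper's body (76 mm by 85 mm) begins 54 mm behind the grasp point. The pads swing forward as they close: fully open they stand 13 mm farther back than shut.
Start: joints at [53.302, 5.964, 5.575, 89.605, 0, 77.527], TCP at [0.246, 0.547, 0.208] pointing down, gripper open.
Joint ranges: [-171.21, 171.21], [-48.23, 106.86], [-62.78, 66.21], [-105.2, 120.99], [-86.42, 89.51], [-180, 180]. Speed limits (degrees/s): [127.2, 127.2, 147.25, 180, 180, 180].

## Interface

Orientations are given as [roll, pitch, yaw] about the fixed x, y, z axes, in that order (R = Rz(yaw) Ry(pitch) Rx(roll)).
In Python, from workcell import bot, viewer, ticket gives the robot as it stands.
- The arm moves only by the tool apply_moves, never from a script. Its argument "increments" is a list of rows, each an object with "dp": the shift along the world's x, y, z in m, a list of three; "yaw": the turn about the world's z in rad; "hand": the finger opening in m, from 0 to 0.0854. A call has 1 to 10 rows; each row shifts and turns the commanded pose from where the row before left it; what a row does not reach is not made up. A row lasts 1/8 s, in which the tool goes at most 62.5 mm and 10.7 degrees, less where a joint would pass 70% of its speed; a pose out of reach is approached as far as the arm can. A call is refused whole if a number of a shift passes 0.0625 or a number of a turn 0.188, either way. A call with a gripper value outside its range is refused whole. The fingers move at their own pace and stop on an object; the grip force is fixed at half the most. Time passes only in rows, so rows that do not move let the fingers close. It gives the time, the measured TCP pose, the force and the opening at its end, in the units of the state.
- bot.observe(): the state, without advancing time (a new reading comes with each control period).
- viewer.get_image(name): name is "scene" or "side" or "wrist"; returns the picture (480x640x3 uint8, blue, green, red); there is no depth.
- viewer.camera_model(name): a dict with "K" (3x3 intrinsics, pixels), "eye" and "attitude" of the camera in the world. Camera axes: x right, y up, looking along -z (the intrinsics and any distortion apply to the point x, -y, -z); pixel columns grow to the right and rows downward; lengths in m; the calibration is good to about 2 mm. A picture is of the moment at which its call begins: read the wrist's pose just before it. camera_model takes no time and is no camera call; for the wrist camera it gives the pose at the moment of the call.
- ticket.sign_off(): hands the job in, once; it reports no verdict.
Trained networks look in the newest picture that a camera, given by its name, has taken for a name from the list of things; names that differ only in an ending like _2 or _b are one class to them, and where a whole thing is asked for, a point or a joint stands for the part that bears it (a point fixed in the world has none). Each returns a list of dicts, best first, with "score" (0 to 1); they miss things now and then, are a little off and sometimes report something else, mostly with a low value. They report only what shows in the picture. A call takes as long as a camera call. They do not tell look-alikes from the thing itself.
- viewer.find_in(camera, target): "box" ([left, top, width, height] in pixels, round what is visible of it).
- viewer.trace(camera, target): "region" (480x640 bool, what is visible of it) and "box" ([left, top, width, height] in pixels, round what is visible of it).
- viewer.mark_of(camera, target): "location" ([row, column] in pixels: a listed point, or the origin of a listed thing).
The state is a dict: "time": time; "joint_pos": joint angles; "dq": joint speeds; "tau": joint torques, N m; "tool_pos": TCP position; "ee_rot": TCP orientation; "wrist_force": force on the tool from outside, world axes, zero at the start; "wrist_torque": the same for the moment, N m; "opening": opening from 0.0 (shut) to 1.0 (fully open).
Only numpy, scipy, OpenCV 4.12 (cv2) and the standard library are available. Lean on these libraries where they do the work, as an engineer would, in place of code of your own. Each camera call takes 0.05 s, during which the arm holds its last target. There are 200 camera calls.

## Working session

There is one attempt and no reset: what is moved stays moved. The work goes in short steps, Python scripts to look and compute and a tool call to move; the robot and the scene stay as the last step left them, time stands still between calls to the robot, and variables do not carry over. Pictures are saved under pics/ and viewed, about 12 in all and at most 16, crops included, and the job is handed in when it is done.

Besides the shell and the picture viewer there is one more tool, called after ">>>" by a JSON object that holds its "name" and its "arguments". apply_moves: Moves the arm, as the interface text tells. Its arguments: {"type":"object","properties":{"increments":{"type":"array","items":{"type":"object","properties":{"dp":{"type":"array","items":{"type":"number"}},"yaw":{"type":"number"},"hand":{"type":"number"}}}}},"required":["increments"]}

```bash
mkdir -p pics; ls; python3 - <<'E'
from workcell import bot, viewer
import cv2,numpy as np
print(bot.observe())
for n in("scene","side"):
    im=viewer.get_image(n); cv2.imwrite(f"pics/{n}0.png",im); m=viewer.camera_model(n); print(n,m)
    for t in("bell0","mallet","drawer_front","cradle0","cradle1","cradle2","cradle3","mallet_rest","chest"):
        print(t,[(np.round(d["location"]).tolist(),round(d["score"],2)) for d in viewer.mark_of(n,t)])
E
```

```text
pics
{'time': 0.0, 'joint_pos': array([5.32993737e+01, 5.99905687e+00, 5.52553712e+00, 8.96038265e+01,
       1.54438442e-03, 7.75251478e+01]), 'dq': array([-0.02967017, -0.0152789 ,  0.00347355,  0.02252489,  0.10176989,
        0.03869194]), 'tau': array([ 1.16352156e-03, -5.56932092e+01,  5.03644001e+01,  1.71188620e-02,
       -2.99260519e-04,  2.11822010e-05]), 'tool_pos': array([0.24597391, 0.54686169, 0.20700324]), 'ee_rot': array([-1.79981784e+02,  7.51865322e-02,  6.57742368e+01]), 'wrist_force': array([-0.05988246,  0.51939743,  0.15211713]), 'wrist_torque': array([-0.01021773,  0.03391103, -0.0030939 ]), 'opening': 0.9942718193217422}
scene {'K': array([[604.34454659,   0.        , 319.86807533],
       [  0.        , 604.34454659, 237.2505559 ],
       [  0.        ,   0.        ,   1.        ]]), 'eye': array([ 1.00752593, -0.70303044,  1.09858519]), 'attitude': array([41.60843269,  1.13167512, 34.19596682])}
bell0 [([421.0, 249.0], 0.96), ([244.0, 487.0], 0.93), ([162.0, 293.0], 0.88), ([195.0, 430.0], 0.87), ([313.0, 142.0], 0.86), ([163.0, 373.0], 0.7), ([373.0, 183.0
[... 1028 characters left out ...]
[206.0, 228.0], 0.57)]
mallet [([221.0, 286.0], 0.68)]
drawer_front [([238.0, 348.0], 0.62), ([236.0, 400.0], 0.54)]
cradle0 [([221.0, 386.0], 0.91), ([232.0, 400.0], 0.91), ([251.0, 416.0], 0.71), ([213.0, 362.0], 0.67), ([193.0, 280.0], 0.41)]
cradle1 [([221.0, 386.0], 0.91), ([232.0, 400.0], 0.91), ([251.0, 416.0], 0.71), ([213.0, 362.0], 0.67), ([193.0, 280.0], 0.41)]
cradle2 [([221.0, 386.0], 0.91), ([232.0, 400.0], 0.91), ([251.0, 416.0], 0.71), ([213.0, 362.0], 0.67), ([193.0, 280.0], 0.41)]
cradle3 [([221.0, 386.0], 0.91), ([232.0, 400.0], 0.91), ([251.0, 416.0], 0.71), ([213.0, 362.0], 0.67), ([193.0, 280.0], 0.41)]
mallet_rest [([239.0, 362.0], 0.62)]
chest [([247.0, 385.0], 0.98)]
```

View pics/scene0.png

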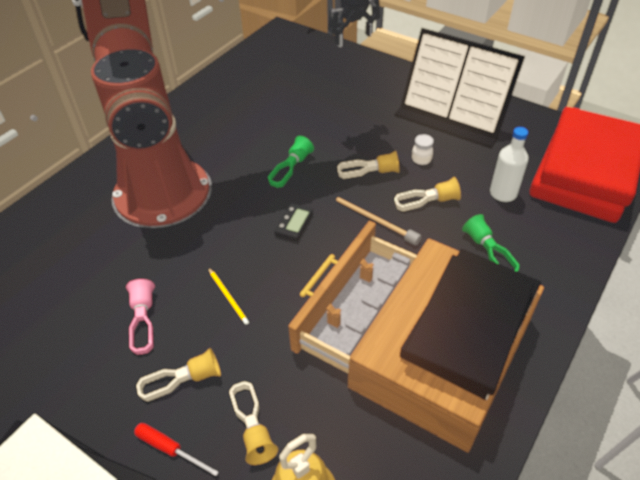

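View pics/side0.png

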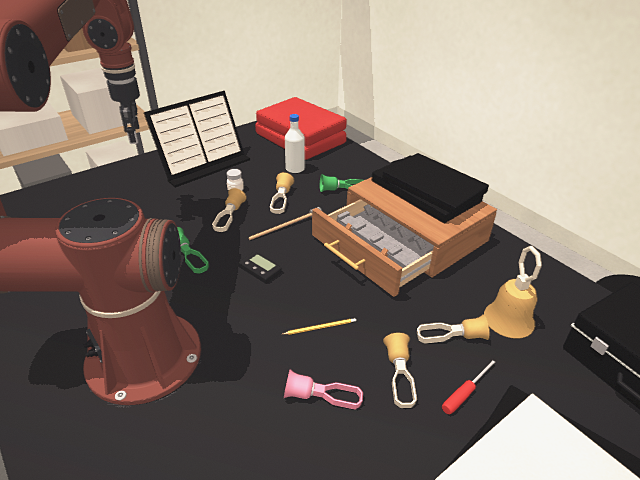

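Both views show four gold bells: scene (370,165), (430,197), (180,375) and (255,430). The mallet is left of the chest with its head at (413,236), and the drawer is half open. The big standing bell and the green and pink ones are not part of the job.

```bash
cat > h.py <<'E'
from workcell import bot, viewer
import cv2,numpy as np
from scipy.spatial.transform import Rotation as Ro
from scipy.optimize import least_squares
class Cam:
    def __init__(s,n):
        m=viewer.camera_model(n); s.K=m["K"]; s.e=m["eye"]; s.R=Ro.from_euler("xyz",m["attitude"],degrees=True).as_matrix(); s.m=m
    def proj(s,P):
        c=(np.atleast_2d(P)-s.e)@s.R; return np.c_[s.K[0,0]*c[:,0]/-c[:,2]+s.K[0,2], s.K[1,1]*-c[:,1]/-c[:,2]+s.K[1,2]]
    def ray(s,uv):
        uv=np.atleast_2d(uv); d=np.c_[(uv[:,0]-s.K[0,2])/s.K[0,0],-(uv[:,1]-s.K[1,2])/s.K[1,1],-np.ones(len(uv))]; return d@s.R.T
    def plane(s,uv,z):
        d=s.ray(uv); return s.e+d*((z-s.e[2])/d[:,2])[:,None]
def marks(n,t): return [(d["location"][1],d["location"][0],d["score"]) for d in viewer.mark_of(n,t)]
E
python3 - <<'E'
from h import *
np.set_printoptions(precision=3,suppress=True)
for n in("scene","side"):
    c=Cam(n); print(n); viewer.get_image(n)
    for t,z in(("bell0",.0215),("mallet",.01),("drawer_front",.104),("cradle0",.06),("mallet_rest",.078),("chest",0)):
        for u,v,s in marks(n,t): print(t,round(u),round(v),round(s,2),c.plane([u,v],z)[0,:2])
c=Cam("scene")
for nm,uv,z in(("frontL",(372,228),.104),("frontR",(293,328),.104),("malTail",(338,200),.01),("malhead",(413,237),.01),
  ("b1 mouth",(398,163),.03),("b1 loop",(338,170),.01),("b2 mouth",(459,190),.03),("b2 loop",(397,203),.01),("b3 mouth",(216,364),.03),("b3loop",(139,388),.01),("b4m",(262,460),.03),("b4l",(238,386),.01),
  ("chest top FL",(430,240),.118),("FR",(352,375),.118),("BR",(465,437),.118)): print(nm,c.plane(uv,z)[0,:2])
m=viewer.camera_model("wrist"); print(m)
E
```

```text
scene
bell0 292 161 0.97 [0.234 0.262]
bell0 255 424 0.94 [ 0.614 -0.378]
bell0 430 195 0.89 [0.605 0.348]
bell0 183 371 0.72 [ 0.425 -0.369]
bell0 489 240 0.61 [0.79  0.288]
bell0 138 313 0.6 [ 0.245 -0.32 ]
bell0 372 164 0.57 [0.423 0.368]
bell0 229 296 0.27 [ 0.382 -0.175]
mallet 376 217 0.88 [0.526 0.215]
mallet 417 278 0.63 [0.7   0.103]
drawer_front 329 270 0.85 [ 0.563 -0.05 ]
cradle0 419 276 0.78 [0.716 0.073]
cradle0 387 322 0.66 [ 0.716 -0.067]
cradle0 228 295 0.4 [ 0.401 -0.196]
mallet_rest 352 287 0.7 [ 0.618 -0.044]
mallet_rest 229 296 0.17 [ 0.414 -0.203]
mallet_rest 374 164 0.15 [0.457 0.316]
chest 390 323 0.97 [ 0.705 -0.029]
chest 370 167 0.67 [0.411 0.375]
chest 404 300 0.49 [0.703 0.04 ]
chest 326 270 0.27 [0.51  0.017]
side
bell0 456 331 0.97 [ 0.603 -0.381]
bell0 282 192 0.94 [0.607 0.352]
bell0 188 245 0.92 [0.244 0.279]
bell0 318 392 0.69 [ 0.246 -0.319]
bell0 397 366 0.66 [ 0.421 -0.37 ]
bell0 229 210 0.64 [0.42  0.363]
bell0 340 183 0.57 [0.796 0.284]
mallet 284 223 0.82 [0.525 0.22 ]
drawer_front 351 235 0.63 [ 0.567 -0.035]
cradle0 401 234 0.91 [ 0.722 -0.071]
cradle0 380 222 0.87 [0.713 0.003]
cradle0 418 245 0.76 [ 0.727 -0.133]
cradle0 363 214 0.64 [0.698 0.064]
mallet_rest 363 233 0.89 [ 0.623 -0.022]
chest 384 246 0.84 [ 0.703 -0.032]
frontL [0.576 0.103]
frontR [ 0.584 -0.207]
malTail [0.414 0.215]
malhead [0.633 0.208]
b1 mouth [0.482 0.401]
b1 loop [0.352 0.31 ]
b2 mouth [0.661 0.395]
b2 loop [0.544 0.287]
b3 mouth [ 0.473 -0.324]
b3loop [ 0.371 -0.443]
b4m [ 0.669 -0.426]
b4l [ 0.532 -0.331]
chest top FL [0.705 0.13 ]
FR [ 0.737 -0.236]
BR [ 0.956 -0.23 ]
{'K': array([[331.614,   0.   , 318.146],
       [  0.   , 331.614, 240.369],
       [  0.   ,   0.   ,   1.   ]]), 'eye': array([0.17 , 0.581, 0.374]), 'attitude': array([-18.702,   0.018,  65.77 ])}
```

>>> {"name": "apply_moves", "arguments": {"increments": [{"dp": [0.024, -0.049, 0.003], "yaw": 0.0425, "hand": 0.0}, {"dp": [0.024, -0.049, 0.003], "yaw": 0.0425, "hand": 0.0}, {"dp": [0.024, -0.049, 0.003], "yaw": 0.0425, "hand": 0.0}, {"dp": [0.024, -0.049, 0.003], "yaw": 0.0425, "hand": 0.0}, {"dp": [0.024, -0.049, 0.003], "yaw": 0.0425, "hand": 0.0}, {"dp": [0.024, -0.049, 0.003], "yaw": 0.0425, "hand": 0.0}, {"dp": [0.024, -0.049, 0.003], "yaw": 0.0425, "hand": 0.0}, {"dp": [0.024, -0.049, 0.003], "yaw": 0.0425, "hand": 0.0}, {"dp": [0.024, -0.049, 0.003], "yaw": 0.0425, "hand": 0.0}, {"dp": [0.024, -0.049, 0.003], "yaw": 0.0425, "hand": 0.0}]}}

```text
time: 2.95
tool_pos: [0.4868, 0.0554, 0.2382]
ee_rot: [180.0, -0.0, 90.2]
wrist_force: [1.0, 0.5, -0.4]
opening: 0.003
```

>>> {"name": "apply_moves", "arguments": {"increments": [{"dp": [0.022, -0.049, 0.003], "yaw": 0.0425, "hand": 0.0}, {"dp": [0.022, -0.049, 0.003], "yaw": 0.0425, "hand": 0.0}, {"dp": [0, 0, 0], "hand": 0.0}, {"dp": [0, 0, 0], "hand": 0.0}]}}

```text
invalid input at $.increments[2]: expected keys dp, yaw, hand
```

```bash
python3 - <<'E'
from h import *
np.set_printoptions(precision=3,suppress=True)
im=viewer.get_image("wrist"); cv2.imwrite("pics/w1.png",im); c=Cam("wrist"); print(c.m)
for t,z in(("drawer_front",.104),("cradle0",.06),("mallet_rest",.078),("chest",0)):
    for u,v,s in marks("wrist",t): print(t,round(u),round(v),round(s,2),c.plane([u,v],z)[0,:2])
E
```

```text
{'K': array([[331.614,   0.   , 318.146],
       [  0.   , 331.614, 240.369],
       [  0.   ,   0.   ,   1.   ]]), 'eye': array([0.406, 0.05 , 0.403]), 'attitude': array([-18.784,   0.179,  90.118])}
drawer_front 221 295 0.56 [ 0.566 -0.048]
cradle0 164 386 0.91 [ 0.722 -0.148]
cradle0 332 381 0.9 [0.713 0.067]
cradle0 218 384 0.88 [ 0.718 -0.078]
mallet_rest 232 317 0.93 [ 0.608 -0.047]
chest 255 346 0.59 [ 0.705 -0.041]
```

View pics/w1.png

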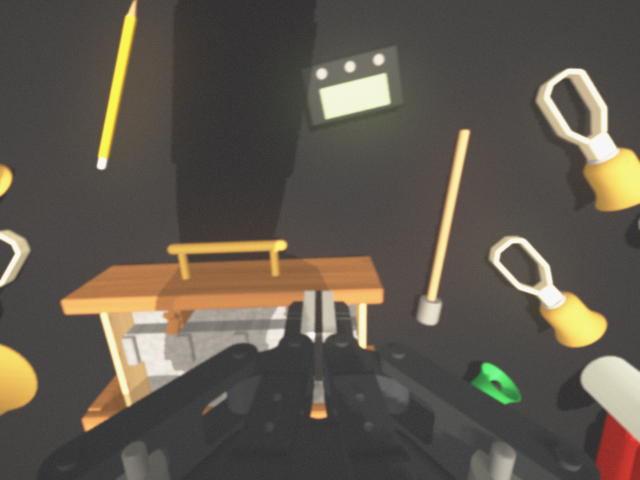

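The wrist view shows the drawer front's top edge from (64,302) to (383,292). The lane is clear, with a post at (178,318).

>>> {"name": "apply_moves", "arguments": {"increments": [{"dp": [0.032, -0.026, 0.0], "yaw": 0.015, "hand": 0.0}, {"dp": [0.031, -0.026, 0.0], "yaw": 0.015, "hand": 0.0}, {"dp": [0.031, -0.026, 0.0], "yaw": 0.015, "hand": 0.0}, {"dp": [0.031, -0.025, 0.0], "yaw": 0.015, "hand": 0.0}, {"dp": [0, 0, -0.03], "yaw": 0, "hand": 0.0}, {"dp": [0, 0, -0.03], "yaw": 0, "hand": 0.0}, {"dp": [0, 0, -0.03], "yaw": 0, "hand": 0.0}, {"dp": [0, 0, 0], "yaw": 0, "hand": 0.0}, {"dp": [0, 0, 0], "yaw": 0, "hand": 0.0}]}}

```text
time: 4.32
tool_pos: [0.6116, -0.045, 0.1494]
ee_rot: [179.9, 0.0, 93.6]
wrist_force: [-0.9, -0.5, 0.7]
opening: -0.0
```

```bash
python3 - <<'E'
from h import *
np.set_printoptions(precision=3,suppress=True)
c=Cam("wrist"); c.e=np.array([.406,.05,.403]); c.R=Ro.from_euler("xyz",[-18.784,.179,90.118],degrees=True).as_matrix()
print(c.plane([[64,302],[383,292]],.104))
im=viewer.get_image("wrist"); cv2.imwrite("pics/w2.png",im)
im=viewer.get_image("scene"); cv2.imwrite("pics/s2.png",im[180:400,250:570])
im=viewer.get_image("side")[150:350,270:530]; cv2.imwrite("pics/sd2.png",cv2.resize(im,None,fx=2,fy=2))
E
```

```text
[[ 0.575 -0.21   0.104]
 [ 0.562  0.115  0.104]]
```

View pics/sd2.png

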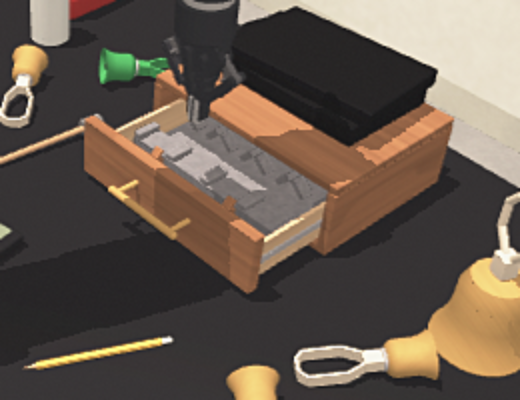

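>>> {"name": "apply_moves", "arguments": {"increments": [{"dp": [0, 0, -0.032], "yaw": 0, "hand": 0.0}, {"dp": [0, 0, -0.032], "yaw": 0, "hand": 0.0}, {"dp": [0, 0, -0.03], "yaw": 0, "hand": 0.0}, {"dp": [0, 0, 0], "yaw": 0, "hand": 0.0}, {"dp": [-0.008, 0, 0], "yaw": 0, "hand": 0.0}, {"dp": [-0.008, 0, 0], "yaw": 0, "hand": 0.0}, {"dp": [-0.008, 0, 0], "yaw": 0, "hand": 0.0}, {"dp": [-0.008, 0, 0], "yaw": 0, "hand": 0.0}]}}

```text
time: 5.48
tool_pos: [0.5797, -0.0462, 0.0551]
ee_rot: [179.9, 0.1, 93.6]
wrist_force: [4.1, -0.8, 4.1]
opening: 0.001
```

>>> {"name": "apply_moves", "arguments": {"increments": [{"dp": [-0.01, -0.0004, 0], "yaw": 0, "hand": 0.0}, {"dp": [-0.01, -0.0004, 0], "yaw": 0, "hand": 0.0}, {"dp": [-0.01, -0.0004, 0], "yaw": 0, "hand": 0.0}, {"dp": [-0.01, -0.0004, 0], "yaw": 0, "hand": 0.0}, {"dp": [-0.007, -0.0004, 0], "yaw": 0, "hand": 0.0}, {"dp": [-0.005, -0.0004, 0], "yaw": 0, "hand": 0.0}, {"dp": [-0.003, 0, 0], "yaw": 0, "hand": 0.0}, {"dp": [0, 0, 0], "yaw": 0, "hand": 0.0}]}}

```text
time: 6.48
tool_pos: [0.5235, -0.0482, 0.0535]
ee_rot: [-179.9, -0.0, 93.6]
wrist_force: [-0.1, 0.9, -0.4]
opening: -0.001
```

>>> {"name": "apply_moves", "arguments": {"increments": [{"dp": [0.004, 0, 0.03], "yaw": 0, "hand": 0.0}, {"dp": [0, 0, 0.06], "yaw": 0, "hand": 0.0}, {"dp": [0, 0, 0.06], "yaw": 0, "hand": 0.0}, {"dp": [-0.018, 0.047, 0], "yaw": 0.09, "hand": 0.05}, {"dp": [-0.018, 0.047, 0], "yaw": 0.09, "hand": 0.05}, {"dp": [-0.018, 0.047, 0], "yaw": 0.09, "hand": 0.05}, {"dp": [-0.018, 0.047, 0], "yaw": 0.09, "hand": 0.05}, {"dp": [-0.018, 0.047, 0], "yaw": 0.09, "hand": 0.05}, {"dp": [-0.018, 0.047, 0], "yaw": 0.09, "hand": 0.05}, {"dp": [-0.018, 0.047, 0], "yaw": 0.09, "hand": 0.05}]}}

```text
time: 7.72
tool_pos: [0.4013, 0.282, 0.2036]
ee_rot: [-180.0, 0.0, 129.8]
wrist_force: [0.4, 0.6, -0.0]
opening: 0.586
```

>>> {"name": "apply_moves", "arguments": {"increments": [{"dp": [-0.018, 0.043, 0], "yaw": 0.09, "hand": 0.05}, {"dp": [0, 0, 0], "yaw": 0, "hand": 0.05}, {"dp": [0, 0, 0], "yaw": 0, "hand": 0.05}]}}

```text
time: 8.1
tool_pos: [0.3842, 0.3234, 0.2035]
ee_rot: [-179.9, 0.0, 134.8]
wrist_force: [0.9, 0.5, 1.2]
opening: 0.586
```

```bash
cat >> h.py <<'E'
def bellmask(n):
    im=viewer.get_image(n); return im, viewer.trace(n,"bell0")
def bellfit(im,r,c):
    """pose (x,y,heading) of a bell on the table: fit silhouette of lip disc/loop by ivory & gold parts"""
    m=r["region"].astype(np.uint8); hsv=cv2.cvtColor(im,cv2.COLOR_BGR2HSV); 
    S=np.median(hsv[...,1][m>0]);
    return m,hsv
E
python3 - <<'E'
from h import *
np.set_printoptions(precision=3,suppress=True)
im=viewer.get_image("wrist"); cv2.imwrite("pics/w3.png",im); c=Cam("wrist"); print(bot.observe()["tool_pos"],bot.observe()["ee_rot"])
for u,v,s in marks("wrist","bell0"): print(round(u),round(v),round(s,2),c.plane([u,v],.0215)[0,:2])
for r in viewer.trace("wrist","bell0"):
    m=r["region"]; hsv=cv2.cvtColor(im,cv2.COLOR_BGR2HSV)
    g=m&(hsv[...,1]>100); w=m&(hsv[...,1]<70)
    if g.sum()<50 or w.sum()<50: continue
    G=c.plane(np.argwhere(g)[:,::-1].mean(0),.025)[0]; W=c.plane(np.argwhere(w)[:,::-1].mean(0),.018)[0]
    d=G-W; print(r["box"],r["score"],np.median(hsv[g],0),"G",G[:2],"W",W[:2],"head",np.degrees(np.arctan2(d[1],d[0])),np.hypot(*d[:2]))
for n in("scene","side"):
    cc=Cam(n); im=viewer.get_image(n); cv2.imwrite(f"pics/{n}3.png",im)
    for t,z in(("drawer_front",.104),("cradle0",.06),("mallet_rest",.078)):
        for u,v,s in marks(n,t): print(n,t,round(u),round(v),round(s,2),cc.plane([u,v],z)[0,:2])
E
```

```text
[0.384 0.323 0.204] [-179.954    0.009  134.741]
388 55 0.93 [0.233 0.265]
209 346 0.83 [0.602 0.348]
76 397 0.8 [0.789 0.274]
321 257 0.63 [0.42  0.363]
[308.8, 0.2, 157.3, 126.3] 0.73 [ 65. 148. 236.] G [0.23  0.284] W [0.227 0.276] head 69.59830168655346 0.008474283505702037
[0.0, 54.1, 105.3, 219.8] 0.73 [ 14. 144. 183.] G [0.53  0.074] W [0.59  0.081] head -173.4268765541999 0.06033900275897464
[291.4, 179.5, 58.2, 148.6] 0.55 [ 28. 123. 247.] G [0.461 0.397] W [0.396 0.347] head 37.51358793527061 0.08214386195334784
scene drawer_front 301 259 0.55 [ 0.496 -0.056]
scene cradle0 389 265 0.92 [0.646 0.064]
scene cradle0 374 288 0.73 [ 0.649 -0.007]
scene cradle0 342 333 0.7 [ 0.654 -0.142]
scene cradle0 358 308 0.69 [ 0.649 -0.07 ]
scene mallet_rest 325 273 0.85 [ 0.549 -0.044]
scene mallet_rest 180 452 0.63 [ 0.558 -0.506]
side drawer_front 332 246 0.66 [ 0.498 -0.042]
side cradle0 398 260 0.85 [ 0.636 -0.147]
side cradle0 364 232 0.63 [ 0.645 -0.005]
side cradle0 383 243 0.59 [ 0.654 -0.069]
side cradle0 345 219 0.57 [0.641 0.076]
side cradle0 280 190 0.45 [0.575 0.31 ]
side cradle0 399 367 0.18 [ 0.399 -0.394]
side mallet_rest 345 246 0.81 [ 0.546 -0.038]
side mallet_rest 380 241 0.57 [ 0.635 -0.076]
side mallet_rest 398 365 0.21 [ 0.39  -0.397]
```

View pics/w3.png

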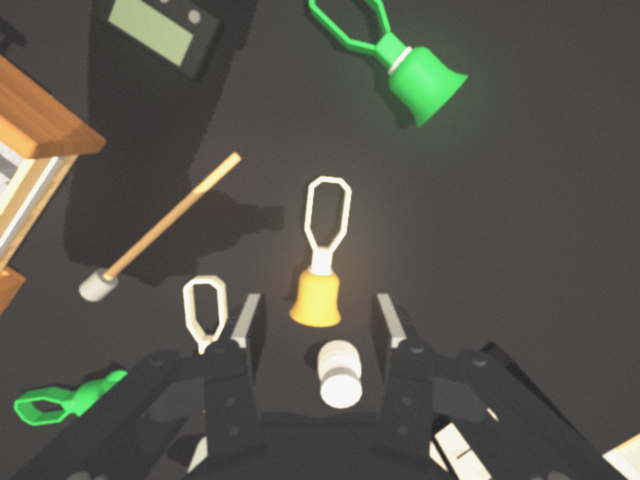

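View pics/scene3.png

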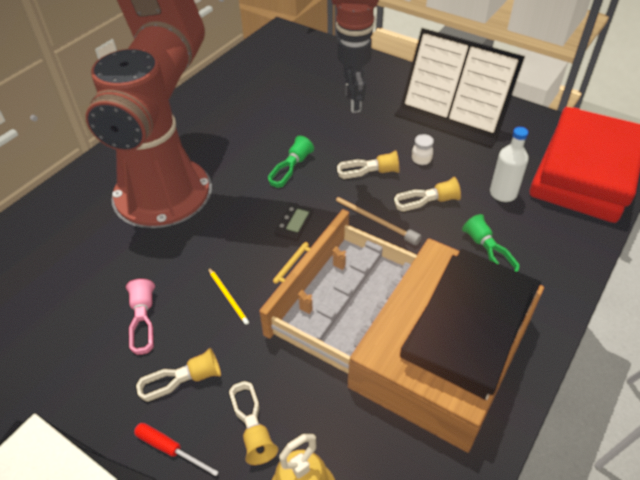

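The wrist view shows bell A with its neck at (321,257) between the open fingers, and the jar ahead at (340,375). In the scene view the drawer is out and all four cradles are empty. I'll write a silhouette fit for the bells.

```bash
cat >> h.py <<'E'
from scipy.optimize import minimize
def circ(x,r): a=np.linspace(0,2*np.pi,24); return np.c_[np.full(24,x),r*np.cos(a),r*np.sin(a)]/1000
CAST=np.vstack([circ(13,14),circ(23,22.6),circ(50,22.6)]); LIP=np.vstack([circ(50,22.6),circ(60,25),circ(67,30)])
def box(x0,w0,x1,w1,h): return np.array([[x,s*w/2,t*h/2] for x,w in((x0,w0),(x1,w1)) for s in(-1,1) for t in(-1,1)])/1000
PARTS=[CAST,LIP,box(-13,20,13,20,20),box(-13,20,-38,44,18),box(-38,44,-78,44,18),box(-78,44,-91,26,18)]
def render(c,p,z=.0215,tilt=7.6,sc=1):
    x,y,th=p; R=Ro.from_euler("ZY",[th,-np.radians(tilt)]).as_matrix(); m=np.zeros((480*sc,640*sc),np.uint8)
    for P in PARTS:
        uv=c.proj(P@R.T+[x,y,z])*sc; cv2.fillConvexPoly(m,cv2.convexHull(np.round(uv*8).astype(np.int32)),1,cv2.LINE_8,3)
    return m
def fitbell(obs,p0):
    """obs: list of (Cam, trace mask); returns pose, IoU"""
    O=[]
    for c,m in obs:
        m=m.astype(np.uint8); cs,_=cv2.findContours(m,cv2.RETR_EXTERNAL,cv2.CHAIN_APPROX_NONE); f=np.zeros_like(m); cv2.drawContours(f,[max(cs,key=cv2.contourArea)],-1,1,-1)
        O.append((c,cv2.resize(f,None,fx=2,fy=2,interpolation=cv2.INTER_NEAREST)))
    def cost(p):
        s=0
        for c,f in O:
            r=render(c,p,sc=2); s+=1-(r&f).sum()/max(1,(r|f).sum())
        return s
    best=None
    for dt in(-.2,0,.2):
        p=np.array(p0)+[0,0,dt]; r=minimize(cost,p,method="Nelder-Mead",options=dict(initial_simplex=p+np.array([[0,0,0],[.01,0,0],[0,.01,0],[0,0,.15]])))
        if best is None or r.fun<best.fun: best=r
    return best.x,1-best.fun/len(O)
def near(n,p0,z=.0215):
    """mask from camera n whose centroid is nearest the bell expected at p0"""
    im=viewer.get_image(n); c=Cam(n); t=viewer.trace(n,"bell0"); q=np.argwhere(render(c,p0))[:,::-1].mean(0)
    if not t: return None
    d=[np.linalg.norm(np.argwhere(r["region"])[:,::-1].mean(0)-q) for r in t]; i=int(np.argmin(d))
    return (c,t[i]["region"],d[i])
E
python3 - <<'E'
from h import *
np.set_printoptions(precision=4,suppress=True)
for nm,p0 in dict(A=(.42,.363,.7),B=(.605,.35,.7),C=(.422,-.37,.8),D=(.606,-.38,-.6)).items():
    obs=[]
    for n in ("scene","side","wrist") if nm in"A" else("scene","side"):
        o=near(n,p0)
        if o and o[2]<15: obs.append(o[:2]); x,s=fitbell([o[:2]],p0); print(nm,n,x[:2],np.degrees(x[2]),round(s,2))
    if obs: x,s=fitbell(obs,p0); print(nm,"all",x[:2],np.degrees(x[2]),round(s,2))
E
```

```text
A scene [0.4261 0.361 ] 35.67644607204921 0.74
A side [0.4213 0.3651] 38.98511011123313 0.94
A all [0.4212 0.3637] 38.66718829881459 0.82
B scene [0.6073 0.347 ] 44.5328224616098 0.94
B side [0.601  0.3491] 45.91575645398264 0.68
B all [0.6051 0.3482] 45.089684475297496 0.77
C scene [ 0.4288 -0.3756] 54.304446599113405 0.92
C side [ 0.4262 -0.3743] 53.85476214679942 0.95
C all [ 0.4278 -0.3745] 54.42627268167355 0.91
D scene [ 0.6074 -0.3808] -34.9707012402696 0.95
D side [ 0.604  -0.3801] -35.353221626239566 0.94
D all [ 0.6064 -0.3803] -35.00782591549838 0.93
```

>>> {"name": "apply_moves", "arguments": {"increments": [{"dp": [0.0205, -0.046, 0], "yaw": -0.092, "hand": 0.0}, {"dp": [0.0205, -0.046, 0], "yaw": -0.092, "hand": 0.0}, {"dp": [0.0205, -0.046, 0], "yaw": -0.092, "hand": 0.0}, {"dp": [0.0205, -0.046, 0], "yaw": -0.092, "hand": 0.0}, {"dp": [0.0205, -0.046, 0], "yaw": -0.092, "hand": 0.0}, {"dp": [0.0205, -0.046, 0], "yaw": -0.092, "hand": 0.0}, {"dp": [0.0205, -0.046, 0], "yaw": -0.092, "hand": 0.0}, {"dp": [0.0205, -0.046, 0], "yaw": -0.092, "hand": 0.0}, {"dp": [0, 0, -0.03], "yaw": 0, "hand": 0.0}, {"dp": [0, 0, -0.03], "yaw": 0, "hand": 0.0}]}}

```text
time: 10.8
tool_pos: [0.5485, -0.0451, 0.1431]
ee_rot: [180.0, -0.0, 92.6]
wrist_force: [0.3, 0.5, -0.3]
opening: 0.001
```

>>> {"name": "apply_moves", "arguments": {"increments": [{"dp": [0, 0, -0.03], "yaw": 0, "hand": 0.0}, {"dp": [0, 0, -0.03], "yaw": 0, "hand": 0.0}, {"dp": [0, 0, -0.03], "yaw": 0, "hand": 0.0}, {"dp": [-0.01, 0, 0], "yaw": 0, "hand": 0.0}, {"dp": [-0.01, 0, 0], "yaw": 0, "hand": 0.0}, {"dp": [-0.004, 0, 0], "yaw": 0, "hand": 0.0}, {"dp": [-0.004, 0, 0], "yaw": 0, "hand": 0.0}, {"dp": [-0.004, 0, 0], "yaw": 0, "hand": 0.0}, {"dp": [0, 0, 0], "yaw": 0, "hand": 0.0}]}}

```text
time: 11.92
tool_pos: [0.5162, -0.0443, 0.0542]
ee_rot: [180.0, 0.0, 92.6]
wrist_force: [0.8, -0.3, 0.6]
opening: -0.002
```

>>> {"name": "apply_moves", "arguments": {"increments": [{"dp": [-0.003, 0, 0], "yaw": 0, "hand": 0.0}, {"dp": [-0.003, 0, 0], "yaw": 0, "hand": 0.0}, {"dp": [0, 0, 0], "yaw": 0, "hand": 0.0}]}}

```text
time: 12.3
tool_pos: [0.5097, -0.0441, 0.0536]
ee_rot: [-180.0, -0.0, 92.6]
wrist_force: [0.1, 0.4, 0.6]
opening: -0.004
```

>>> {"name": "apply_moves", "arguments": {"increments": [{"dp": [-0.003, 0, 0], "yaw": 0, "hand": 0.0}, {"dp": [-0.003, 0, 0], "yaw": 0, "hand": 0.0}, {"dp": [-0.003, 0, 0], "yaw": 0, "hand": 0.0}]}}

```text
time: 12.68
tool_pos: [0.5009, -0.0443, 0.0537]
ee_rot: [-180.0, 0.0, 92.6]
wrist_force: [2.8, -1.5, -1.8]
opening: -0.0
```

>>> {"name": "apply_moves", "arguments": {"increments": [{"dp": [-0.002, 0, 0], "yaw": 0, "hand": 0.0}, {"dp": [-0.002, 0, 0], "yaw": 0, "hand": 0.0}]}}

```text
time: 12.92
tool_pos: [0.497, -0.0442, 0.0538]
ee_rot: [-180.0, -0.0, 92.6]
wrist_force: [2.6, -1.3, -1.4]
opening: -0.0
```

>>> {"name": "apply_moves", "arguments": {"increments": [{"dp": [-0.002, 0, 0], "yaw": 0, "hand": 0.0}, {"dp": [-0.002, 0, 0], "yaw": 0, "hand": 0.0}]}}

```text
time: 13.18
tool_pos: [0.4951, -0.0442, 0.0539]
ee_rot: [179.8, -0.0, 92.7]
wrist_force: [18.9, -0.1, -12.8]
opening: 0.0
```

>>> {"name": "apply_moves", "arguments": {"increments": [{"dp": [0.006, 0, 0.02], "yaw": 0, "hand": 0.0}, {"dp": [0, 0, 0.06], "yaw": 0, "hand": 0.0}, {"dp": [0, 0, 0.06], "yaw": 0, "hand": 0.0}, {"dp": [-0.0089, 0.0453, 0], "yaw": 0.07, "hand": 0.05}, {"dp": [-0.0089, 0.0453, 0], "yaw": 0.07, "hand": 0.05}, {"dp": [-0.0089, 0.0453, 0], "yaw": 0.07, "hand": 0.05}, {"dp": [-0.0089, 0.0453, 0], "yaw": 0.07, "hand": 0.05}, {"dp": [-0.0089, 0.0453, 0], "yaw": 0.07, "hand": 0.05}, {"dp": [-0.0089, 0.0453, 0], "yaw": 0.07, "hand": 0.05}, {"dp": [-0.0089, 0.0453, 0], "yaw": 0.07, "hand": 0.05}]}}

```text
time: 14.42
tool_pos: [0.4358, 0.2743, 0.1937]
ee_rot: [-179.9, -0.0, 120.9]
wrist_force: [1.4, 0.5, -0.5]
opening: 0.585
```

>>> {"name": "apply_moves", "arguments": {"increments": [{"dp": [-0.0089, 0.0453, 0], "yaw": 0.07, "hand": 0.05}, {"dp": [-0.0089, 0.0453, 0], "yaw": 0.07, "hand": 0.05}, {"dp": [0, 0, 0], "yaw": 0, "hand": 0.05}]}}

```text
time: 14.8
tool_pos: [0.4173, 0.3656, 0.1933]
ee_rot: [-179.9, -0.1, 129.0]
wrist_force: [1.2, -0.3, 0.1]
opening: 0.587
```

```bash
cat >> h.py <<'E'
def bells(ps,cams=("scene","side")):
    D={}
    for n in cams:
        im=viewer.get_image(n); c=Cam(n); D[n]=(c,viewer.trace(n,"bell0"))
    for nm,p0 in ps.items():
        obs=[]
        for n,(c,t) in D.items():
            if not t: continue
            q=np.argwhere(render(c,p0))[:,::-1].mean(0); d=[np.linalg.norm(np.argwhere(r["region"])[:,::-1].mean(0)-q) for r in t]; i=int(np.argmin(d))
            if d[i]<25: obs.append((c,t[i]["region"])); x,s=fitbell(obs[-1:],p0); print(nm,n,x[:2],np.degrees(x[2]).round(1),round(s,2))
        if not obs: print(nm,"none")
def drawermarks():
    P=[]
    for n in("scene","side"):
        c=Cam(n); viewer.get_image(n)
        for t,z in(("drawer_front",.104),("cradle0",.06),("mallet_rest",.078)):
            for u,v,s in marks(n,t):
                if s>.5: print(n,t,round(s,2),c.plane([u,v],z)[0,:2])
BELLS=dict(A=(.421,.364,.677),B=(.606,.348,.785),C=(.4275,-.375,.945),D=(.606,-.3805,-.613))
E
python3 - <<'E'
from h import *
np.set_printoptions(precision=4,suppress=True)
bells(dict(A=BELLS["A"],B=BELLS["B"]),("scene","side","wrist")); drawermarks(); print(bot.observe()["tool_pos"],bot.observe()["ee_rot"])
E
```

```text
A side [0.4207 0.3669] 38.7 0.9
A wrist [0.4219 0.3665] 38.6 0.96
B scene [0.606  0.3472] 44.5 0.94
B side [0.6033 0.3509] 45.5 0.66
B wrist [0.6037 0.3513] 44.8 0.58
scene drawer_front 0.68 [ 0.4683 -0.0569]
scene cradle0 0.95 [ 0.624  -0.0745]
scene cradle0 0.87 [0.6183 0.0659]
scene cradle0 0.66 [ 0.6219 -0.0026]
scene mallet_rest 0.95 [ 0.5188 -0.0552]
scene mallet_rest 0.56 [0.6263 0.2958]
side drawer_front 0.93 [ 0.4709 -0.0406]
side cradle0 0.88 [ 0.619  -0.0114]
side cradle0 0.85 [ 0.6086 -0.1509]
side cradle0 0.75 [0.604  0.0681]
side mallet_rest 0.86 [ 0.5172 -0.0363]
side mallet_rest 0.69 [0.5878 0.0499]
[0.4192 0.3634 0.1939] [179.9951  -0.003  128.7267]
```

>>> {"name": "apply_moves", "arguments": {"increments": [{"dp": [0.001, 0.003, -0.045], "yaw": 0, "hand": 0.05}, {"dp": [0, 0, -0.045], "yaw": 0, "hand": 0.05}, {"dp": [0, 0, -0.045], "yaw": 0, "hand": 0.05}, {"dp": [0, 0, -0.03], "yaw": 0, "hand": 0.05}, {"dp": [0, 0, -0.021], "yaw": 0, "hand": 0.05}, {"dp": [0, 0, 0], "yaw": 0, "hand": 0.05}, {"dp": [0, 0, 0], "yaw": 0, "hand": 0.0}, {"dp": [0, 0, 0], "yaw": 0, "hand": 0.0}, {"dp": [0, 0, 0], "yaw": 0, "hand": 0.0}, {"dp": [0, 0, 0], "yaw": 0, "hand": 0.0}]}}

```text
time: 16.75
tool_pos: [0.4205, 0.3668, 0.0084]
ee_rot: [179.9, 0.0, 128.7]
wrist_force: [1.1, -0.3, 3.2]
opening: 0.001
```

```bash
python3 - <<'E'
from h import *
a=viewer.get_image("wrist"); b=viewer.get_image("side")[120:300,150:390]
cv2.imwrite("pics/g1.png",np.hstack([cv2.resize(a,(400,300)),cv2.resize(b,(400,300))]))
E
```

```text
(no output)
```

View pics/g1.png

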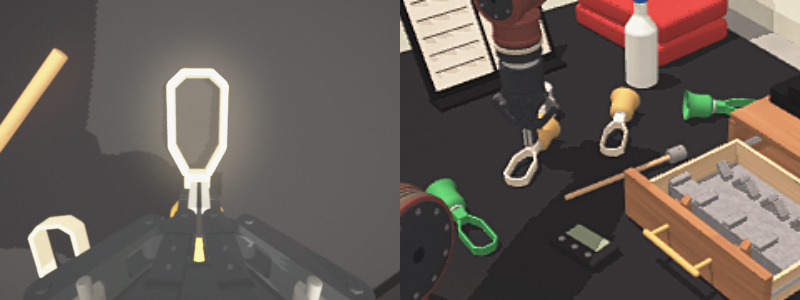

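```bash
python3 - <<'E'
from h import *
a=viewer.get_image("wrist")[200:480,180:460]; s=viewer.get_image("scene")[100:220,310:450]; print(bot.observe()["opening"])
cv2.imwrite("pics/g2.png",np.hstack([cv2.resize(a,(400,400)),cv2.resize(s,(400,400))]))
E
```

```text
0.0007136679501524566
```

View pics/g2.png

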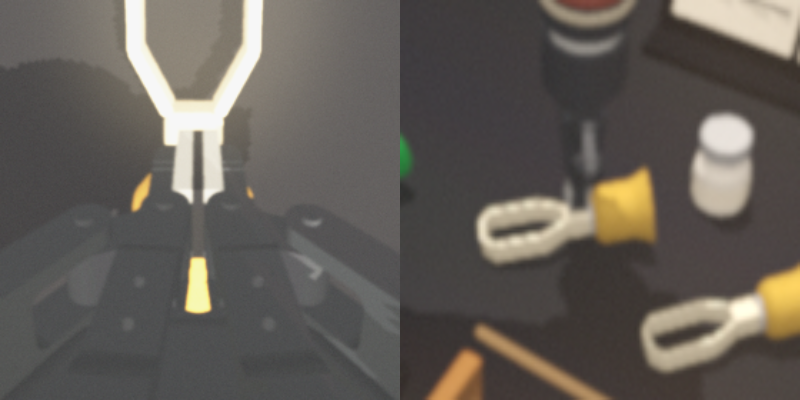

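```bash
python3 - <<'E'
from h import *
np.set_printoptions(precision=4,suppress=True)
T=bot.observe()["tool_pos"]
for n in("scene","side","wrist"):
    c=Cam(n); im=viewer.get_image(n); uv=c.proj([T,T+[0,0,.019],T+[0,0,.05]]); print(n,uv)
    if n!="wrist":
        for p in uv: cv2.circle(im,tuple(np.round(p).astype(int)),1,(0,0,255),-1)
        u,v=np.round(uv[0]).astype(int); cv2.imwrite(f"pics/x{n}.png",cv2.resize(im[v-50:v+30,u-45:u+45],(400,355),interpolation=cv2.INTER_CUBIC))
bells(dict(A=BELLS["A"]),("scene","side"))
a,b=cv2.imread("pics/xscene.png"),cv2.imread("pics/xside.png"); cv2.imwrite("pics/g3.png",np.hstack([a,b]))
E
```

```text
scene [[371.0584 167.8899]
 [371.37   162.529 ]
 [371.8903 153.5755]]
side [[229.0646 212.4932]
 [228.4495 207.4099]
 [227.425  198.9426]]
wrist [[317.4853 286.7218]
 [317.3856 303.9634]
 [317.1664 341.8687]]
A scene [0.4249 0.3618] 37.9 0.9
A side [0.4223 0.3648] 36.9 0.52
```

View pics/g3.png

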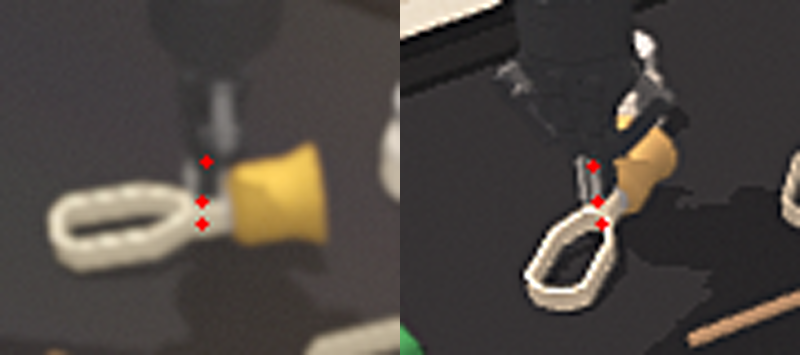

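The fingers report shut (0.001) and show no clear hold on the neck. I'll reopen in place and check how the bell responds.

>>> {"name": "apply_moves", "arguments": {"increments": [{"dp": [0, 0, 0], "yaw": 0, "hand": 0.02}, {"dp": [0, 0, 0], "yaw": 0, "hand": 0.05}, {"dp": [0, 0, 0], "yaw": 0, "hand": 0.05}, {"dp": [0, 0, 0], "yaw": 0, "hand": 0.05}]}}

```text
time: 17.8
tool_pos: [0.4197, 0.3663, 0.0074]
ee_rot: [-180.0, -0.0, 128.7]
wrist_force: [-0.2, 1.1, -0.1]
opening: 0.584
```

```bash
python3 - <<'E'
from h import *
np.set_printoptions(precision=4,suppress=True)
bells(dict(A=BELLS["A"]),("scene","side"))
ims=[]
for n in("wrist","scene","side"):
    im=viewer.get_image(n); c=Cam(n); uv=np.round(c.proj(bot.observe()["tool_pos"])[0]).astype(int)
    r=130 if n=="wrist" else 45
    u,v=uv; ims.append(cv2.resize(im[v-r:v+r,u-r:u+r],(266,266)))
cv2.imwrite("pics/g4.png",np.hstack(ims))
E
```

```text
A scene [0.4265 0.3596] 33.3 0.45
A side [0.423 0.367] 41.1 0.43
```

View pics/g4.png

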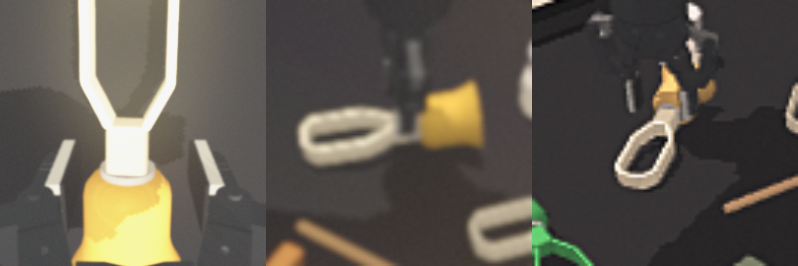

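```bash
python3 - <<'E'
from h import *
np.set_printoptions(precision=1,suppress=True)
T=bot.observe()["tool_pos"]; a=np.radians(128.7); j=np.array([np.cos(a),np.sin(a),0])
for n,off in(("wrist",0),("scene",266),("side",532)):
    c=Cam(n); u,v=np.round(c.proj(T)[0]); r=130 if n=="wrist" else 45
    for z in(.005,.015,.025,.035): print(n,z,[((c.proj(np.r_[T[:2],z]+s*.028*j)[0]-[u-r,v-r])*133/r+[off,0]).round() for s in(-1,1)])
E
```

```text
wrist 0.005 [array([ 83., 130.]), array([184., 130.])]
wrist 0.015 [array([ 80., 139.]), array([187., 139.])]
wrist 0.025 [array([ 77., 148.]), array([190., 149.])]
wrist 0.035 [array([ 73., 159.]), array([193., 159.])]
scene 0.005 [array([403., 156.]), array([394., 115.])]
scene 0.015 [array([403., 148.]), array([395., 107.])]
scene 0.025 [array([404., 140.]), array([395.,  98.])]
scene 0.035 [array([404., 131.]), array([396.,  90.])]
side 0.005 [array([691., 138.]), array([640., 130.])]
side 0.015 [array([690., 131.]), array([639., 122.])]
side 0.025 [array([689., 123.]), array([638., 114.])]
side 0.035 [array([688., 115.]), array([637., 106.])]
```

The views show the fingertips about 25 mm above the reported TCP height, so they shut over the top of the neck. I'll go down further, watching the force.

>>> {"name": "apply_moves", "arguments": {"increments": [{"dp": [0, 0, -0.006], "yaw": 0, "hand": 0.05}, {"dp": [0, 0, -0.006], "yaw": 0, "hand": 0.05}, {"dp": [0, 0, 0], "yaw": 0, "hand": 0.05}]}}

```text
time: 18.52
tool_pos: [0.4195, 0.3662, -0.0051]
ee_rot: [-179.9, -0.0, 128.7]
wrist_force: [-0.2, -0.2, 1.1]
opening: 0.586
```

>>> {"name": "apply_moves", "arguments": {"increments": [{"dp": [0, 0, -0.004], "yaw": 0, "hand": 0.05}, {"dp": [0, 0, -0.003], "yaw": 0, "hand": 0.05}, {"dp": [0, 0, 0], "yaw": 0, "hand": 0.05}]}}

```text
time: 18.9
tool_pos: [0.4199, 0.3664, -0.0115]
ee_rot: [-180.0, -0.0, 128.7]
wrist_force: [0.7, -0.6, -0.0]
opening: 0.584
```

```bash
python3 - <<'E'
from h import *
ims=[]
for n in("wrist","scene","side"):
    im=viewer.get_image(n); c=Cam(n); uv=np.round(c.proj(bot.observe()["tool_pos"])[0]).astype(int)
    r=130 if n=="wrist" else 40
    u,v=uv; ims.append(cv2.resize(im[v-r:v+r,u-r:u+r],(266,266),interpolation=cv2.INTER_CUBIC))
cv2.imwrite("pics/g5.png",np.hstack(ims))
E
```

```text
(no output)
```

View pics/g5.png

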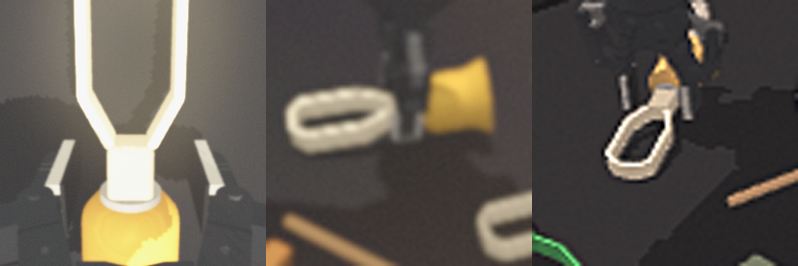

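>>> {"name": "apply_moves", "arguments": {"increments": [{"dp": [0, 0, -0.004], "yaw": 0, "hand": 0.05}, {"dp": [0, 0, 0], "yaw": 0, "hand": 0.04}, {"dp": [0, 0, 0], "yaw": 0, "hand": 0.03}, {"dp": [0, 0, 0], "yaw": 0, "hand": 0.02}, {"dp": [0, 0, 0], "yaw": 0, "hand": 0.0}, {"dp": [0, 0, 0], "yaw": 0, "hand": 0.0}, {"dp": [0, 0, 0], "yaw": 0, "hand": 0.0}]}}

```text
time: 19.92
tool_pos: [0.4203, 0.3666, -0.0149]
ee_rot: [180.0, 0.0, 128.7]
wrist_force: [-0.3, -0.5, 3.1]
opening: 0.219
```

>>> {"name": "apply_moves", "arguments": {"increments": [{"dp": [0, 0, 0.015], "yaw": 0, "hand": 0.0}, {"dp": [0, 0, 0.05], "yaw": 0, "hand": 0.0}, {"dp": [0, 0, 0.06], "yaw": 0, "hand": 0.0}, {"dp": [0, 0, 0.06], "yaw": 0, "hand": 0.0}, {"dp": [0, 0, 0.04], "yaw": 0, "hand": 0.0}, {"dp": [0.0075, -0.043, 0], "yaw": -0.079, "hand": 0.0}, {"dp": [0.0075, -0.043, 0], "yaw": -0.079, "hand": 0.0}, {"dp": [0.0075, -0.043, 0], "yaw": -0.079, "hand": 0.0}, {"dp": [0.0075, -0.043, 0], "yaw": -0.079, "hand": 0.0}, {"dp": [0.0075, -0.043, 0], "yaw": -0.079, "hand": 0.0}]}}

```text
time: 21.18
tool_pos: [0.4573, 0.1502, 0.2104]
ee_rot: [180.0, -0.0, 106.0]
wrist_force: [0.2, -0.2, -2.8]
opening: 0.22
```

>>> {"name": "apply_moves", "arguments": {"increments": [{"dp": [0.0075, -0.043, 0], "yaw": -0.079, "hand": 0.0}, {"dp": [0.0075, -0.043, 0], "yaw": -0.079, "hand": 0.0}, {"dp": [0.0075, -0.045, 0], "yaw": -0.082, "hand": 0.0}, {"dp": [0, 0, 0], "yaw": 0, "hand": 0.0}, {"dp": [0, 0, 0], "yaw": 0, "hand": 0.0}]}}

```text
time: 21.8
tool_pos: [0.4798, 0.0207, 0.2102]
ee_rot: [-180.0, -0.0, 92.4]
wrist_force: [-0.5, 0.3, -2.1]
opening: 0.221
```

```bash
python3 - <<'E'
from h import *
np.set_printoptions(precision=4,suppress=True)
im=viewer.get_image("wrist"); c=Cam("wrist"); cv2.imwrite("pics/w6.png",im); print(c.m["eye"],c.m["attitude"])
for t,z in(("drawer_front",.104),("cradle0",.06),("mallet_rest",.078),("chest",0)):
    for u,v,s in marks("wrist",t):
        if s>.4: print(t,round(u),round(v),round(s,2),c.plane([u,v],z)[0,:2])
drawermarks()
E
```

```text
[0.3967 0.0176 0.3759] [-18.6866   0.0112  92.4132]
drawer_front 241 211 0.82 [ 0.4655 -0.0442]
cradle0 228 338 0.67 [ 0.6232 -0.0739]
cradle0 164 338 0.58 [ 0.6253 -0.1451]
mallet_rest 248 248 0.9 [ 0.5084 -0.0454]
scene drawer_front 0.79 [ 0.4636 -0.0512]
scene cradle0 0.93 [ 0.6217 -0.1474]
scene cradle0 0.82 [0.6143 0.0647]
scene cradle0 0.77 [ 0.6193 -0.0033]
scene cradle0 0.72 [ 0.6209 -0.0747]
scene mallet_rest 0.77 [ 0.5176 -0.0504]
side drawer_front 0.64 [ 0.46   -0.0399]
side cradle0 0.81 [ 0.6046 -0.1447]
side cradle0 0.77 [0.6105 0.0675]
side cradle0 0.67 [ 0.6212 -0.0058]
side cradle0 0.6 [ 0.6229 -0.0721]
side mallet_rest 0.71 [ 0.5165 -0.0414]
```

View pics/w6.png

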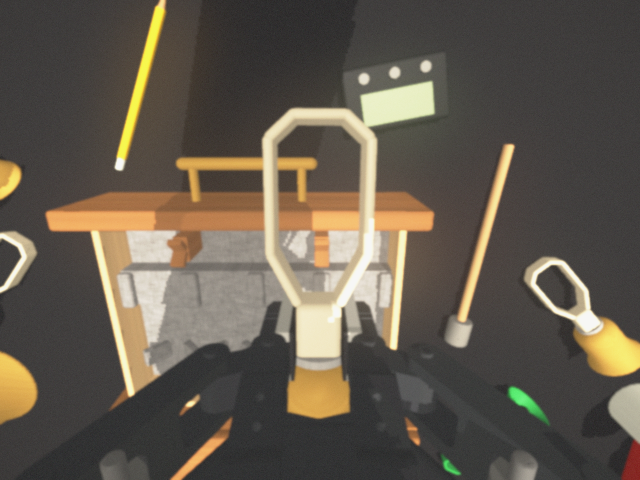

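The wrist view shows bell A held level: loop at (320,200), neck at (318,330). All cradles are free.

>>> {"name": "apply_moves", "arguments": {"increments": [{"dp": [0.034, 0.0112, 0], "yaw": 0, "hand": 0.0}, {"dp": [0.034, 0.0112, 0], "yaw": 0, "hand": 0.0}, {"dp": [0.034, 0.0112, 0], "yaw": 0, "hand": 0.0}, {"dp": [0.034, 0.0112, 0], "yaw": 0.002, "hand": 0.0}, {"dp": [0, 0, -0.05], "yaw": 0, "hand": 0.0}, {"dp": [0, 0, -0.05], "yaw": 0, "hand": 0.0}, {"dp": [0, 0, -0.04], "yaw": 0, "hand": 0.0}, {"dp": [0, 0, -0.01], "yaw": 0, "hand": 0.0}, {"dp": [0, 0, 0], "yaw": 0, "hand": 0.0}]}}

```text
time: 23.58
tool_pos: [0.6162, 0.0653, 0.0604]
ee_rot: [-180.0, -0.0, 92.5]
wrist_force: [-0.3, 0.5, -2.2]
opening: 0.216
```

>>> {"name": "apply_moves", "arguments": {"increments": [{"dp": [0, 0, -0.006], "yaw": 0, "hand": 0.0}, {"dp": [0, 0, -0.006], "yaw": 0, "hand": 0.0}, {"dp": [0, 0, -0.006], "yaw": 0, "hand": 0.0}, {"dp": [0, 0, -0.004], "yaw": 0, "hand": 0.0}]}}

```text
time: 24.08
tool_pos: [0.616, 0.0653, 0.0374]
ee_rot: [-180.0, -0.0, 92.5]
wrist_force: [-0.5, -0.4, -3.3]
opening: 0.218
```

```bash
python3 - <<'E'
from h import *
ims=[]
for n,P in(("wrist",[.57,.06,.07]),("scene",[.6,.03,.06]),("side",[.6,.03,.06])):
    im=viewer.get_image(n); c=Cam(n); u,v=np.round(c.proj(np.array(P))[0]).astype(int); r=120 if n=="wrist" else 60
    print(n,u,v); im=cv2.copyMakeBorder(im,150,150,150,150,cv2.BORDER_CONSTANT); u+=150; v+=150
    ims.append(cv2.resize(im[v-r:v+r,u-r:u+r],(266,266),interpolation=cv2.INTER_CUBIC))
cv2.imwrite("pics/p1.png",np.hstack(ims)); print(bot.observe()["wrist_force"],bot.observe()["wrist_torque"])
E
```

```text
wrist 310 223
scene 363 266
side 344 232
[ 0.35038301 -0.28662067 -3.15221711] [0.00073982 0.06474564 0.0428123 ]
```

View pics/p1.png

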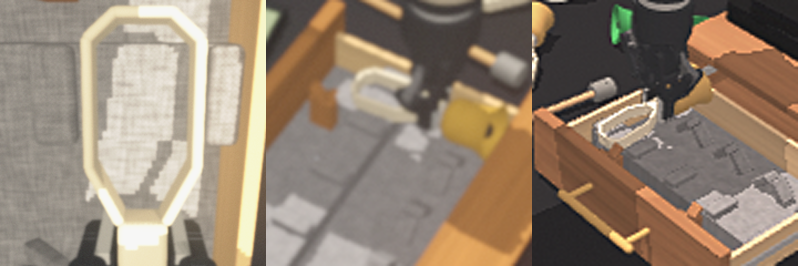

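Bell A's loop is centred between the cheeks of cradle 0. I'll lower it with force checks.

>>> {"name": "apply_moves", "arguments": {"increments": [{"dp": [0, 0, -0.003], "yaw": 0, "hand": 0.0}, {"dp": [0, 0, -0.002], "yaw": 0, "hand": 0.0}, {"dp": [0, 0, -0.002], "yaw": 0, "hand": 0.0}]}}

```text
time: 24.6
tool_pos: [0.6169, 0.0654, 0.0317]
ee_rot: [179.9, -0.0, 92.5]
wrist_force: [1.4, -0.2, 4.7]
opening: 0.219
```

>>> {"name": "apply_moves", "arguments": {"increments": [{"dp": [0, 0, -0.002], "yaw": 0, "hand": 0.0}, {"dp": [0, 0, -0.001], "yaw": 0, "hand": 0.0}]}}

```text
time: 24.85
tool_pos: [0.6169, 0.0652, 0.0284]
ee_rot: [179.9, 0.0, 92.5]
wrist_force: [2.7, 1.5, 6.5]
opening: 0.222
```

>>> {"name": "apply_moves", "arguments": {"increments": [{"dp": [0, 0, -0.001], "yaw": 0, "hand": 0.0}, {"dp": [0, 0, -0.001], "yaw": 0, "hand": 0.0}]}}

```text
time: 25.1
tool_pos: [0.6166, 0.0652, 0.0261]
ee_rot: [179.9, 0.0, 92.5]
wrist_force: [4.2, 1.0, 5.6]
opening: 0.219
```

>>> {"name": "apply_moves", "arguments": {"increments": [{"dp": [0, 0, -0.001], "yaw": 0, "hand": 0.0}, {"dp": [0, 0, -0.001], "yaw": 0, "hand": 0.0}]}}

```text
time: 25.35
tool_pos: [0.6167, 0.0651, 0.0242]
ee_rot: [179.9, 0.0, 92.5]
wrist_force: [1.4, -0.3, 12.6]
opening: 0.223
```

>>> {"name": "apply_moves", "arguments": {"increments": [{"dp": [0, 0, -0.001], "yaw": 0, "hand": 0.0}, {"dp": [0, 0, 0], "yaw": 0, "hand": 0.0}]}}

```text
time: 25.6
tool_pos: [0.6167, 0.065, 0.0241]
ee_rot: [179.9, 0.0, 92.5]
wrist_force: [0.8, -0.6, 12.1]
opening: 0.224
```

>>> {"name": "apply_moves", "arguments": {"increments": [{"dp": [0, 0, 0.0005], "yaw": 0, "hand": 0.022}, {"dp": [0, 0, 0], "yaw": 0, "hand": 0.03}, {"dp": [0, 0, 0], "yaw": 0, "hand": 0.042}, {"dp": [0, 0, 0], "yaw": 0, "hand": 0.042}, {"dp": [0, 0, 0.02], "yaw": 0, "hand": 0.042}, {"dp": [0, 0, 0.05], "yaw": 0, "hand": 0.042}, {"dp": [0, 0, 0.06], "yaw": 0, "hand": 0.042}, {"dp": [0, 0, 0.05], "yaw": 0, "hand": 0.042}]}}

```text
time: 26.6
tool_pos: [0.6164, 0.0653, 0.2076]
ee_rot: [179.8, 0.0, 92.5]
wrist_force: [0.6, -0.4, -0.5]
opening: 0.489
```

>>> {"name": "apply_moves", "arguments": {"increments": [{"dp": [-0.0016, 0.0405, 0], "yaw": 0.105, "hand": 0.05}, {"dp": [-0.0016, 0.0405, 0], "yaw": 0.105, "hand": 0.05}, {"dp": [-0.0016, 0.0405, 0], "yaw": 0.105, "hand": 0.05}, {"dp": [-0.0016, 0.0405, 0], "yaw": 0.105, "hand": 0.05}, {"dp": [-0.0016, 0.0405, 0], "yaw": 0.105, "hand": 0.05}, {"dp": [-0.0016, 0.0405, 0], "yaw": 0.105, "hand": 0.05}, {"dp": [-0.0016, 0.0405, 0], "yaw": 0.105, "hand": 0.05}, {"dp": [0, 0, 0], "yaw": 0, "hand": 0.05}, {"dp": [0, 0, 0], "yaw": 0, "hand": 0.05}]}}

```text
time: 27.72
tool_pos: [0.605, 0.3485, 0.2044]
ee_rot: [180.0, 0.0, 134.6]
wrist_force: [0.6, 0.6, -0.1]
opening: 0.586
```

```bash
cat >> h.py <<'E'
def seated(ps):
    """fit bells lying level in the drawer (z .060)"""
    global render
    old=render; globals()["render"]=lambda c,p,z=.06,tilt=0,sc=1: old(c,p,z,tilt,sc)
    bells(ps); globals()["render"]=old
E
python3 - <<'E'
from h import *
np.set_printoptions(precision=4,suppress=True)
bells({k:BELLS[k] for k in "BCD"},("scene","side","wrist")); print("seated"); seated(dict(A=(.6165,.065,.044)))
print(bot.observe()["tool_pos"],bot.observe()["ee_rot"])
s=viewer.get_image("scene")[200:340,290:450]; d=viewer.get_image("side")[160:300,270:430]
cv2.imwrite("pics/p2.png",np.hstack([cv2.resize(i,(400,350),interpolation=cv2.INTER_CUBIC) for i in(s,d)]))
E
```

```text
B scene [0.6061 0.3468] 45.7 0.93
B side [0.6038 0.3504] 45.7 0.74
B wrist [0.6032 0.3515] 45.5 0.95
C scene [ 0.4294 -0.375 ] 54.2 0.94
C side [ 0.4263 -0.3752] 54.2 0.71
D scene [ 0.6079 -0.3808] -35.8 0.59
D side [ 0.6048 -0.3797] -34.2 0.73
seated
A scene [0.6178 0.0626] 2.4 0.86
A side [0.6165 0.0656] 2.4 0.93
[0.6049 0.3485 0.2033] [-179.9965   -0.0061  134.5643]h.py:62: RuntimeWarning: Mean of empty slice.
  q=np.argwhere(render(c,p0))[:,::-1].mean(0); d=[np.linalg.norm(np.argwhere(r["region"])[:,::-1].mean(0)-q) for r in t]; i=int(np.argmin(d))
  ret = um.true_divide(
```

View pics/p2.png

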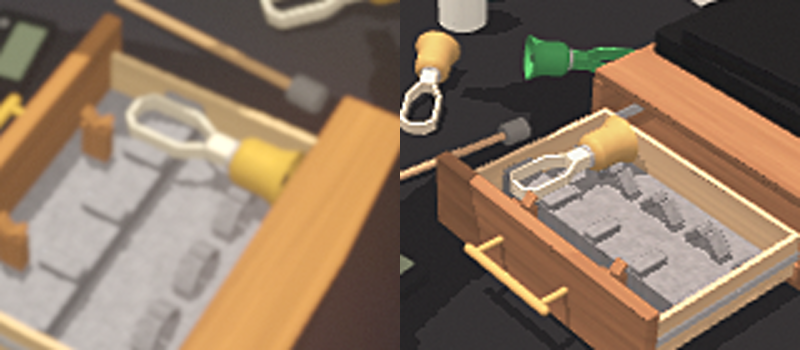

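Bell A sits level in cradle 0. Next is bell B.

>>> {"name": "apply_moves", "arguments": {"increments": [{"dp": [-0.001, 0.001, -0.06], "yaw": 0.015, "hand": 0.05}, {"dp": [0, 0, -0.06], "yaw": 0, "hand": 0.05}, {"dp": [0, 0, -0.05], "yaw": 0, "hand": 0.05}, {"dp": [0, 0, -0.03], "yaw": 0, "hand": 0.05}, {"dp": [0, 0, -0.012], "yaw": 0, "hand": 0.05}, {"dp": [0, 0, -0.006], "yaw": 0, "hand": 0.05}, {"dp": [0, 0, 0], "yaw": 0, "hand": 0.05}]}}

```text
time: 29.2
tool_pos: [0.6046, 0.3501, -0.0135]
ee_rot: [179.9, 0.0, 135.4]
wrist_force: [0.6, 0.1, -0.2]
opening: 0.588
```

>>> {"name": "apply_moves", "arguments": {"increments": [{"dp": [0, 0, 0], "yaw": 0, "hand": 0.04}, {"dp": [0, 0, 0], "yaw": 0, "hand": 0.03}, {"dp": [0, 0, 0], "yaw": 0, "hand": 0.02}, {"dp": [0, 0, 0], "yaw": 0, "hand": 0.0}, {"dp": [0, 0, 0], "yaw": 0, "hand": 0.0}, {"dp": [0, 0, 0], "yaw": 0, "hand": 0.0}]}}

```text
time: 29.95
tool_pos: [0.6042, 0.3501, -0.0141]
ee_rot: [180.0, 0.0, 135.5]
wrist_force: [-1.2, 1.2, 5.4]
opening: 0.217
```

>>> {"name": "apply_moves", "arguments": {"increments": [{"dp": [0, 0, 0.015], "yaw": 0, "hand": 0.0}, {"dp": [0, 0, 0.06], "yaw": 0, "hand": 0.0}, {"dp": [0, 0, 0.06], "yaw": 0, "hand": 0.0}, {"dp": [0, 0, 0.05], "yaw": 0, "hand": 0.0}, {"dp": [0.0019, -0.0444, 0], "yaw": -0.0938, "hand": 0.0}, {"dp": [0.0019, -0.0444, 0], "yaw": -0.0938, "hand": 0.0}, {"dp": [0.0019, -0.0444, 0], "yaw": -0.0938, "hand": 0.0}, {"dp": [0.0019, -0.0444, 0], "yaw": -0.0938, "hand": 0.0}, {"dp": [0.0019, -0.0444, 0], "yaw": -0.0938, "hand": 0.0}, {"dp": [0.0019, -0.0444, 0], "yaw": -0.0938, "hand": 0.0}]}}

```text
time: 31.2
tool_pos: [0.6149, 0.0818, 0.1706]
ee_rot: [-180.0, 0.0, 103.0]
wrist_force: [0.7, -0.2, -3.2]
opening: 0.224
```

>>> {"name": "apply_moves", "arguments": {"increments": [{"dp": [0.0019, -0.0444, 0], "yaw": -0.0938, "hand": 0.0}, {"dp": [0.0019, -0.0444, 0], "yaw": -0.0938, "hand": 0.0}, {"dp": [0, 0, -0.05], "yaw": 0, "hand": 0.0}, {"dp": [0, 0, -0.03], "yaw": 0, "hand": 0.0}, {"dp": [0, 0, 0], "yaw": 0, "hand": 0.0}, {"dp": [0, 0, 0], "yaw": 0, "hand": 0.0}]}}

```text
time: 31.95
tool_pos: [0.6197, -0.0055, 0.0921]
ee_rot: [179.9, 0.0, 92.5]
wrist_force: [-0.1, -0.5, -3.2]
opening: 0.218
```

>>> {"name": "apply_moves", "arguments": {"increments": [{"dp": [0, 0, -0.03], "yaw": 0, "hand": 0.0}, {"dp": [0, 0, -0.015], "yaw": 0, "hand": 0.0}, {"dp": [0, 0, -0.008], "yaw": 0, "hand": 0.0}, {"dp": [0, 0, -0.004], "yaw": 0, "hand": 0.0}, {"dp": [0, 0, -0.003], "yaw": 0, "hand": 0.0}]}}

```text
time: 32.58
tool_pos: [0.6201, -0.0056, 0.0318]
ee_rot: [179.9, 0.0, 92.5]
wrist_force: [-0.5, 0.8, 4.0]
opening: 0.216
```

>>> {"name": "apply_moves", "arguments": {"increments": [{"dp": [0, 0, -0.002], "yaw": 0, "hand": 0.0}, {"dp": [0, 0, -0.002], "yaw": 0, "hand": 0.0}, {"dp": [0, 0, -0.0015], "yaw": 0, "hand": 0.0}]}}

```text
time: 32.95
tool_pos: [0.6201, -0.0056, 0.0255]
ee_rot: [179.9, 0.0, 92.5]
wrist_force: [6.5, 0.8, 5.0]
opening: 0.225
```

>>> {"name": "apply_moves", "arguments": {"increments": [{"dp": [0, 0, -0.001], "yaw": 0, "hand": 0.0}, {"dp": [0, 0, -0.001], "yaw": 0, "hand": 0.0}]}}

```text
time: 33.2
tool_pos: [0.6202, -0.0056, 0.0249]
ee_rot: [179.9, 0.0, 92.5]
wrist_force: [-2.3, 1.7, 21.5]
opening: 0.222
```

>>> {"name": "apply_moves", "arguments": {"increments": [{"dp": [0, 0, 0.0015], "yaw": 0, "hand": 0.022}, {"dp": [0, 0, 0], "yaw": 0, "hand": 0.03}, {"dp": [0, 0, 0], "yaw": 0, "hand": 0.042}, {"dp": [0, 0, 0], "yaw": 0, "hand": 0.042}, {"dp": [0, 0, 0.02], "yaw": 0, "hand": 0.042}, {"dp": [0, 0, 0.05], "yaw": 0, "hand": 0.042}, {"dp": [0, 0, 0.06], "yaw": 0, "hand": 0.042}, {"dp": [0, 0, 0.05], "yaw": 0, "hand": 0.042}, {"dp": [0, 0, 0], "yaw": 0, "hand": 0.042}]}}

```text
time: 34.33
tool_pos: [0.6215, -0.0059, 0.2112]
ee_rot: [179.5, 0.1, 92.5]
wrist_force: [0.3, -0.3, -0.2]
opening: 0.492
```

```bash
python3 - <<'E'
from h import *
np.set_printoptions(precision=4,suppress=True)
c=Cam("side"); s=Cam("scene")
print("base",c.plane([[512,332],[486,322],[534,326]],0))
# top of the big bell's loop: side (530,247), scene (300,437)
a,b=c.ray([530,247])[0],s.ray([300,437])[0]; t=np.linalg.lstsq(np.c_[a,-b],s.e-c.e,rcond=None)[0]; print("top",c.e+a*t[0],s.e+b*t[1])
bells({k:BELLS[k] for k in "CD"}); print(bot.observe()["tool_pos"])
E
```

```text
base [[ 0.7265 -0.4537  0.    ]
 [ 0.7022 -0.3958  0.    ]
 [ 0.7861 -0.4743  0.    ]]
top [ 0.7548 -0.4121  0.2215] [ 0.7554 -0.4161  0.2201]
C scene [ 0.4296 -0.3765] 53.8 0.95
C side [ 0.4264 -0.3744] 53.7 0.93
D scene [ 0.6074 -0.3809] -34.8 0.71
[ 0.6186 -0.0053  0.2035]
```

>>> {"name": "apply_moves", "arguments": {"increments": [{"dp": [-0.0016, -0.0469, 0], "yaw": -0.0818, "hand": 0.05}, {"dp": [-0.0016, -0.0469, 0], "yaw": -0.0818, "hand": 0.05}, {"dp": [-0.0016, -0.0469, 0], "yaw": -0.0818, "hand": 0.05}, {"dp": [-0.0016, -0.0469, 0], "yaw": -0.0818, "hand": 0.05}, {"dp": [-0.0016, -0.0469, 0], "yaw": -0.0818, "hand": 0.05}, {"dp": [-0.0016, -0.0469, 0], "yaw": -0.0818, "hand": 0.05}, {"dp": [-0.0016, -0.0469, 0], "yaw": -0.0818, "hand": 0.05}, {"dp": [-0.0016, -0.0469, 0], "yaw": -0.0818, "hand": 0.05}, {"dp": [0, 0, 0], "yaw": 0, "hand": 0.05}, {"dp": [0, 0, 0], "yaw": 0, "hand": 0.05}]}}

```text
time: 35.78
tool_pos: [0.6059, -0.3799, 0.2031]
ee_rot: [-179.9, -0.0, 55.0]
wrist_force: [0.5, 0.4, -0.3]
opening: 0.588
```

```bash
python3 - <<'E'
from h import *
np.set_printoptions(precision=4,suppress=True)
bells({k:BELLS[k] for k in "D"},("scene","side","wrist")); print("seated"); seated(dict(A=(.6165,.065,.044),B=(.6195,-.005,.044)))
print(bot.observe()["tool_pos"],bot.observe()["ee_rot"])
E
```

```text
D scene [ 0.6088 -0.381 ] -35.0 0.72
D side [ 0.6051 -0.3792] -35.3 0.95
D wrist [ 0.6062 -0.3795] -35.0 0.96
seated
A scene [0.6171 0.0626] 1.3 0.9
A side [0.6182 0.0657] 1.4 0.68
B scene [ 0.6198 -0.0074] 1.8 0.89
B side [ 0.62   -0.0051] 2.9 0.94
[ 0.6064 -0.3803  0.2045] [179.9871  -0.0026  54.9814]
```

>>> {"name": "apply_moves", "arguments": {"increments": [{"dp": [0, 0, -0.06], "yaw": 0, "hand": 0.05}, {"dp": [0, 0, -0.06], "yaw": 0, "hand": 0.05}, {"dp": [0, 0, -0.05], "yaw": 0, "hand": 0.05}, {"dp": [0, 0, -0.03], "yaw": 0, "hand": 0.05}, {"dp": [0, 0, -0.012], "yaw": 0, "hand": 0.05}, {"dp": [0, 0, -0.006], "yaw": 0, "hand": 0.05}, {"dp": [0, 0, 0], "yaw": 0, "hand": 0.05}]}}

```text
time: 37.15
tool_pos: [0.6069, -0.3812, -0.0125]
ee_rot: [179.9, 0.0, 55.0]
wrist_force: [0.2, 1.2, 0.3]
opening: 0.588
```

>>> {"name": "apply_moves", "arguments": {"increments": [{"dp": [0, 0, 0], "yaw": 0, "hand": 0.04}, {"dp": [0, 0, 0], "yaw": 0, "hand": 0.03}, {"dp": [0, 0, 0], "yaw": 0, "hand": 0.02}, {"dp": [0, 0, 0], "yaw": 0, "hand": 0.0}, {"dp": [0, 0, 0], "yaw": 0, "hand": 0.0}, {"dp": [0, 0, 0], "yaw": 0, "hand": 0.0}]}}

```text
time: 37.9
tool_pos: [0.6067, -0.3807, -0.013]
ee_rot: [179.9, -0.0, 55.0]
wrist_force: [-0.3, 1.9, 5.9]
opening: 0.221
```

>>> {"name": "apply_moves", "arguments": {"increments": [{"dp": [0, 0, 0.015], "yaw": 0, "hand": 0.0}, {"dp": [0, 0, 0.06], "yaw": 0, "hand": 0.0}, {"dp": [0, 0, 0.06], "yaw": 0, "hand": 0.0}, {"dp": [0, 0, 0.05], "yaw": 0, "hand": 0.0}, {"dp": [0.0, 0.0395, 0], "yaw": 0.05, "hand": 0.0}, {"dp": [0.0, 0.0395, 0], "yaw": 0.07, "hand": 0.0}, {"dp": [0.004, 0.0395, 0], "yaw": 0.134, "hand": 0.0}, {"dp": [0.004, 0.0395, 0], "yaw": 0.134, "hand": 0.0}, {"dp": [0.0055, 0.039, 0], "yaw": 0.134, "hand": 0.0}, {"dp": [0.0055, 0.0385, 0], "yaw": 0.132, "hand": 0.0}]}}

```text
time: 39.15
tool_pos: [0.625, -0.1439, 0.1717]
ee_rot: [-180.0, 0.0, 92.7]
wrist_force: [0.1, -0.0, -2.9]
opening: 0.218
```

>>> {"name": "apply_moves", "arguments": {"increments": [{"dp": [0, 0, -0.05], "yaw": 0, "hand": 0.0}, {"dp": [0, 0, -0.03], "yaw": 0, "hand": 0.0}, {"dp": [0, 0, 0], "yaw": 0, "hand": 0.0}, {"dp": [0, 0, 0], "yaw": 0, "hand": 0.0}]}}

```text
time: 39.65
tool_pos: [0.6259, -0.1456, 0.0932]
ee_rot: [179.9, 0.0, 92.4]
wrist_force: [-1.3, -1.6, -2.2]
opening: 0.22
```

>>> {"name": "apply_moves", "arguments": {"increments": [{"dp": [0, 0, -0.03], "yaw": 0, "hand": 0.0}, {"dp": [0, 0, -0.015], "yaw": 0, "hand": 0.0}, {"dp": [0, 0, -0.008], "yaw": 0, "hand": 0.0}, {"dp": [0, 0, -0.004], "yaw": 0, "hand": 0.0}, {"dp": [0, 0, -0.003], "yaw": 0, "hand": 0.0}]}}

```text
time: 40.28
tool_pos: [0.6262, -0.1456, 0.0329]
ee_rot: [179.9, 0.1, 92.4]
wrist_force: [1.1, 1.4, 2.4]
opening: 0.221
```

>>> {"name": "apply_moves", "arguments": {"increments": [{"dp": [0, 0, -0.002], "yaw": 0, "hand": 0.0}, {"dp": [0, 0, -0.002], "yaw": 0, "hand": 0.0}, {"dp": [0, 0, -0.0015], "yaw": 0, "hand": 0.0}]}}

```text
time: 40.65
tool_pos: [0.6263, -0.1454, 0.0267]
ee_rot: [179.9, 0.0, 92.4]
wrist_force: [2.5, 0.6, 4.4]
opening: 0.22
```

>>> {"name": "apply_moves", "arguments": {"increments": [{"dp": [0, 0, -0.001], "yaw": 0, "hand": 0.0}, {"dp": [0, 0, -0.0005], "yaw": 0, "hand": 0.0}]}}

```text
time: 40.9
tool_pos: [0.6265, -0.1454, 0.0258]
ee_rot: [179.9, 0.0, 92.4]
wrist_force: [1.3, 1.5, 12.2]
opening: 0.219
```

>>> {"name": "apply_moves", "arguments": {"increments": [{"dp": [0, 0, 0.001], "yaw": 0, "hand": 0.022}, {"dp": [0, 0, 0], "yaw": 0, "hand": 0.03}, {"dp": [0, 0, 0], "yaw": 0, "hand": 0.042}, {"dp": [0, 0, 0], "yaw": 0, "hand": 0.042}, {"dp": [0, 0, 0.02], "yaw": 0, "hand": 0.042}, {"dp": [0, 0, 0.05], "yaw": 0, "hand": 0.042}, {"dp": [0, 0, 0.06], "yaw": 0, "hand": 0.042}, {"dp": [0, 0, 0.05], "yaw": 0, "hand": 0.042}, {"dp": [-0.0221, -0.0255, 0], "yaw": 0.1, "hand": 0.05}, {"dp": [-0.0221, -0.0255, 0], "yaw": 0.1, "hand": 0.05}]}}

```text
time: 42.15
tool_pos: [0.5812, -0.1968, 0.208]
ee_rot: [179.9, 0.1, 104.1]
wrist_force: [0.4, -0.7, 0.3]
opening: 0.587
```

>>> {"name": "apply_moves", "arguments": {"increments": [{"dp": [-0.0221, -0.0255, 0], "yaw": 0.1, "hand": 0.05}, {"dp": [-0.0221, -0.0255, 0], "yaw": 0.1, "hand": 0.05}, {"dp": [-0.0221, -0.0255, 0], "yaw": 0.1, "hand": 0.05}, {"dp": [-0.0221, -0.0255, 0], "yaw": 0.1, "hand": 0.05}, {"dp": [-0.0221, -0.0255, 0], "yaw": 0.1, "hand": 0.05}, {"dp": [-0.0221, -0.0255, 0], "yaw": 0.1, "hand": 0.05}, {"dp": [-0.0221, -0.0255, 0], "yaw": 0.099, "hand": 0.05}, {"dp": [0, 0, 0], "yaw": 0, "hand": 0.05}, {"dp": [0, 0, 0], "yaw": 0, "hand": 0.05}]}}

```text
time: 43.28
tool_pos: [0.4267, -0.3744, 0.2064]
ee_rot: [-180.0, 0.1, 143.9]
wrist_force: [0.3, 0.3, -0.5]
opening: 0.588
```

```bash
python3 - <<'E'
from h import *
np.set_printoptions(precision=4,suppress=True)
bells({k:BELLS[k] for k in "C"},("scene","side","wrist")); print("seated"); seated(dict(A=(.6165,.065,.044),B=(.6195,-.005,.044),D=(.6255,-.145,.044)))
print(bot.observe()["tool_pos"],bot.observe()["ee_rot"],bot.observe()["joint_pos"])
E
```

```text
C scene [ 0.4288 -0.3757] 54.3 0.93
C side [ 0.4263 -0.3743] 53.6 0.95
C wrist [ 0.4259 -0.3741] 54.0 0.96
seated
A scene [0.6186 0.0625] 2.2 0.91
A side [0.6164 0.0662] 2.6 0.88
B scene [ 0.6198 -0.0078] 2.2 0.93
B side [ 0.6217 -0.0056] 4.2 0.92
D scene [ 0.6252 -0.1467] 3.5 0.91
D side [ 0.5957 -0.0972] 52.0 0.26
[ 0.4265 -0.3744  0.2053] [179.9961  -0.0133 143.9551] [ -54.4748    0.2615   -0.5826   89.1698   -0.0005 -108.4299]
```

>>> {"name": "apply_moves", "arguments": {"increments": [{"dp": [0, 0, -0.06], "yaw": 0, "hand": 0.05}, {"dp": [0, 0, -0.06], "yaw": 0, "hand": 0.05}, {"dp": [0, 0, -0.05], "yaw": 0, "hand": 0.05}, {"dp": [0, 0, -0.03], "yaw": 0, "hand": 0.05}, {"dp": [0, 0, -0.012], "yaw": 0, "hand": 0.05}, {"dp": [0, 0, -0.0075], "yaw": 0, "hand": 0.05}, {"dp": [0, 0, 0], "yaw": 0, "hand": 0.05}]}}

```text
time: 44.65
tool_pos: [0.4267, -0.3751, -0.0134]
ee_rot: [-180.0, 0.0, 143.9]
wrist_force: [0.5, 0.1, 1.2]
opening: 0.583
```

>>> {"name": "apply_moves", "arguments": {"increments": [{"dp": [0, 0, 0], "yaw": 0, "hand": 0.04}, {"dp": [0, 0, 0], "yaw": 0, "hand": 0.03}, {"dp": [0, 0, 0], "yaw": 0, "hand": 0.02}, {"dp": [0, 0, 0], "yaw": 0, "hand": 0.0}, {"dp": [0, 0, 0], "yaw": 0, "hand": 0.0}, {"dp": [0, 0, 0], "yaw": 0, "hand": 0.0}]}}

```text
time: 45.4
tool_pos: [0.4267, -0.375, -0.0136]
ee_rot: [-180.0, 0.0, 143.9]
wrist_force: [1.0, 0.4, 6.1]
opening: 0.219
```

>>> {"name": "apply_moves", "arguments": {"increments": [{"dp": [0, 0, 0.015], "yaw": 0, "hand": 0.0}, {"dp": [0, 0, 0.06], "yaw": 0, "hand": 0.0}, {"dp": [0, 0, 0.06], "yaw": 0, "hand": 0.0}, {"dp": [0, 0, 0.06], "yaw": 0, "hand": 0.0}, {"dp": [0.0245, 0.0374, 0], "yaw": -0.112, "hand": 0.0}, {"dp": [0.0245, 0.0374, 0], "yaw": -0.112, "hand": 0.0}, {"dp": [0.0245, 0.0374, 0], "yaw": -0.112, "hand": 0.0}, {"dp": [0.0245, 0.0374, 0], "yaw": -0.112, "hand": 0.0}, {"dp": [0.0245, 0.0374, 0], "yaw": -0.112, "hand": 0.0}, {"dp": [0.0245, 0.0374, 0], "yaw": -0.112, "hand": 0.0}]}}

```text
time: 46.65
tool_pos: [0.5737, -0.1487, 0.1811]
ee_rot: [-180.0, -0.0, 105.2]
wrist_force: [0.8, 0.5, -3.1]
opening: 0.219
```

>>> {"name": "apply_moves", "arguments": {"increments": [{"dp": [0.0245, 0.0374, 0], "yaw": -0.112, "hand": 0.0}, {"dp": [0.0245, 0.0374, 0], "yaw": -0.112, "hand": 0.0}, {"dp": [0, 0, -0.05], "yaw": 0, "hand": 0.0}, {"dp": [0, 0, -0.04], "yaw": 0, "hand": 0.0}, {"dp": [0, 0, 0], "yaw": 0, "hand": 0.0}, {"dp": [0, 0, 0], "yaw": 0, "hand": 0.0}]}}

```text
time: 47.4
tool_pos: [0.623, -0.0757, 0.0929]
ee_rot: [179.9, 0.0, 92.6]
wrist_force: [0.8, -0.7, -2.1]
opening: 0.218
```

>>> {"name": "apply_moves", "arguments": {"increments": [{"dp": [0, 0, -0.03], "yaw": 0, "hand": 0.0}, {"dp": [0, 0, -0.015], "yaw": 0, "hand": 0.0}, {"dp": [0, 0, -0.008], "yaw": 0, "hand": 0.0}, {"dp": [0, 0, -0.004], "yaw": 0, "hand": 0.0}, {"dp": [0, 0, -0.003], "yaw": 0, "hand": 0.0}]}}

```text
time: 48.02
tool_pos: [0.6235, -0.0758, 0.0324]
ee_rot: [179.9, 0.0, 92.6]
wrist_force: [-0.0, 0.5, 3.9]
opening: 0.222
```

>>> {"name": "apply_moves", "arguments": {"increments": [{"dp": [0, 0, -0.002], "yaw": 0, "hand": 0.0}, {"dp": [0, 0, -0.002], "yaw": 0, "hand": 0.0}, {"dp": [0, 0, -0.0015], "yaw": 0, "hand": 0.0}]}}

```text
time: 48.4
tool_pos: [0.6234, -0.0757, 0.026]
ee_rot: [179.9, 0.0, 92.6]
wrist_force: [5.2, -1.8, 6.3]
opening: 0.219
```

>>> {"name": "apply_moves", "arguments": {"increments": [{"dp": [0, 0, -0.001], "yaw": 0, "hand": 0.0}, {"dp": [0, 0, -0.0005], "yaw": 0, "hand": 0.0}]}}

```text
time: 48.65
tool_pos: [0.6234, -0.0757, 0.0255]
ee_rot: [179.9, 0.0, 92.6]
wrist_force: [-0.1, 0.7, 15.5]
opening: 0.218
```

>>> {"name": "apply_moves", "arguments": {"increments": [{"dp": [0, 0, 0.001], "yaw": 0, "hand": 0.022}, {"dp": [0, 0, 0], "yaw": 0, "hand": 0.03}, {"dp": [0, 0, 0], "yaw": 0, "hand": 0.042}, {"dp": [0, 0, 0], "yaw": 0, "hand": 0.042}, {"dp": [0, 0, 0.02], "yaw": 0, "hand": 0.042}, {"dp": [0, 0, 0.05], "yaw": 0, "hand": 0.042}, {"dp": [0, 0, 0.06], "yaw": 0, "hand": 0.042}, {"dp": [0, 0, 0.05], "yaw": 0, "hand": 0.042}]}}

```text
time: 49.65
tool_pos: [0.6227, -0.0755, 0.2091]
ee_rot: [179.8, 0.1, 92.6]
wrist_force: [1.2, -0.6, 0.4]
opening: 0.492
```

>>> {"name": "apply_moves", "arguments": {"increments": [{"dp": [-0.014, 0.042, 0], "yaw": -0.0115, "hand": 0.04}, {"dp": [-0.014, 0.042, 0], "yaw": -0.0115, "hand": 0.04}, {"dp": [-0.014, 0.042, 0], "yaw": -0.0115, "hand": 0.04}, {"dp": [-0.014, 0.042, 0], "yaw": -0.0115, "hand": 0.04}, {"dp": [-0.014, 0.042, 0], "yaw": -0.0115, "hand": 0.04}, {"dp": [-0.014, 0.042, 0], "yaw": -0.0115, "hand": 0.04}, {"dp": [-0.014, 0.042, 0], "yaw": -0.0115, "hand": 0.04}, {"dp": [0, 0, 0], "yaw": 0, "hand": 0.04}, {"dp": [0, 0, 0], "yaw": 0, "hand": 0.04}]}}

```text
time: 50.78
tool_pos: [0.5247, 0.2184, 0.2059]
ee_rot: [179.9, -0.0, 88.0]
wrist_force: [0.3, -0.1, 0.1]
opening: 0.466
```

```bash
cat >> h.py <<'E'
def rendmal(c,p,z=.010,sc=2):
    x,y,th=p; d=np.array([np.cos(th),np.sin(th),.037]); o=np.array([x,y,z]); n=np.array([-d[1],d[0],0]); m=np.zeros((480*sc,640*sc),np.uint8)
    for a,b,r in((-.12,.092,.005),(.092,.124,.014)):
        A=np.linspace(0,2*np.pi,20)[:,None]; ring=r*(np.cos(A)*n+np.sin(A)*np.array([0,0,1]))
        uv=c.proj(np.vstack([o+a*d+ring,o+b*d+ring]))*sc; cv2.fillConvexPoly(m,cv2.convexHull(np.round(uv*8).astype(np.int32)),1,cv2.LINE_8,3)
    return m
def mallet(p0,cams=("scene","side","wrist"),z=.010):
    for n in cams:
        viewer.get_image(n); c=Cam(n); t=viewer.trace(n,"mallet")
        for r in t[:2]:
            f=cv2.resize(r["region"].astype(np.uint8),None,fx=2,fy=2,interpolation=cv2.INTER_NEAREST)
            cost=lambda p:1-(lambda q:(q&f).sum()/max(1,(q|f).sum()))(rendmal(c,p,z))+0
            b=min((minimize(cost,np.array(p0)+[dx,dy,dt],method="Nelder-Mead",options=dict(initial_simplex=np.array(p0)+[dx,dy,dt]+np.array([[0,0,0],[.01,0,0],[0,.01,0],[0,0,.1]]))) for dt in(-.08,-.03,.03,.08) for dx in (0,) for dy in(-.006,0,.006)),key=lambda r:r.fun)
            print(n,round(r["score"],2),b.x[:2],np.degrees(b.x[2]).round(2),round(1-b.fun,2))
E
python3 - <<'E'
from h import *
np.set_printoptions(precision=4,suppress=True)
mallet((.5255,.216,-.03)); print("seated"); seated(dict(A=(.6165,.065,.044),B=(.6195,-.005,.044),C=(.623,-.075,.044),D=(.6255,-.145,.044)))
print(bot.observe()["tool_pos"],bot.observe()["ee_rot"])
im=viewer.get_image("wrist"); cv2.imwrite("pics/w7.png",im)
E
```

```text
scene 0.76 [0.5257 0.2101] -4.27 0.89
scene 0.4 [0.5445 0.1014] 23.88 0.05
side 0.73 [0.5232 0.2129] -4.51 0.8
wrist 0.7 [0.5251 0.2134] -4.76 0.92
seated
A scene [0.6177 0.0621] 2.1 0.9
A side [0.618  0.0657] 1.6 0.77
B scene [ 0.6195 -0.0073] 1.6 0.91
B side [ 0.6187 -0.0051] 2.8 0.91
C scene [ 0.6219 -0.0772] 2.3 0.85
C side [ 0.6228 -0.0751] 3.2 0.9
D scene [ 0.625  -0.1465] 2.8 0.92
D side [ 0.6227 -0.0752] 3.3 0.91
[0.5245 0.2184 0.2048] [-179.9993   -0.0041   87.9669]
```

All four bells fit as seated at their cradle poses. Now the mallet, at (0.525, 0.213), heading −4.6°.

>>> {"name": "apply_moves", "arguments": {"increments": [{"dp": [0, -0.0055, -0.06], "yaw": -0.045, "hand": 0.04}, {"dp": [0, 0, -0.06], "yaw": 0, "hand": 0.04}, {"dp": [0, 0, -0.05], "yaw": 0, "hand": 0.04}, {"dp": [0, 0, -0.03], "yaw": 0, "hand": 0.04}, {"dp": [0, 0, -0.012], "yaw": 0, "hand": 0.04}, {"dp": [0, 0, -0.007], "yaw": 0, "hand": 0.04}, {"dp": [0, 0, 0], "yaw": 0, "hand": 0.04}]}}

```text
time: 52.2
tool_pos: [0.5251, 0.2132, -0.0133]
ee_rot: [179.9, -0.0, 85.4]
wrist_force: [0.4, 0.1, 1.0]
opening: 0.467
```

>>> {"name": "apply_moves", "arguments": {"increments": [{"dp": [0, 0, -0.0015], "yaw": 0, "hand": 0.03}, {"dp": [0, 0, 0], "yaw": 0, "hand": 0.02}, {"dp": [0, 0, 0], "yaw": 0, "hand": 0.01}, {"dp": [0, 0, 0], "yaw": 0, "hand": 0.0}, {"dp": [0, 0, 0], "yaw": 0, "hand": 0.0}, {"dp": [0, 0, 0], "yaw": 0, "hand": 0.0}]}}

```text
time: 52.95
tool_pos: [0.5247, 0.2132, -0.0152]
ee_rot: [180.0, -0.0, 85.4]
wrist_force: [-0.9, 0.0, 5.4]
opening: 0.082
```

>>> {"name": "apply_moves", "arguments": {"increments": [{"dp": [0, 0, 0.02], "yaw": 0, "hand": 0.0}, {"dp": [0, 0, 0.04], "yaw": 0, "hand": 0.0}, {"dp": [0, 0, 0.05], "yaw": 0, "hand": 0.0}, {"dp": [0, 0, 0.05], "yaw": 0, "hand": 0.0}, {"dp": [0, 0, 0.03], "yaw": 0, "hand": 0.0}, {"dp": [0, 0, 0], "yaw": 0, "hand": 0.0}]}}

```text
time: 53.7
tool_pos: [0.526, 0.2134, 0.1782]
ee_rot: [179.7, -0.1, 85.4]
wrist_force: [0.5, -0.1, -1.3]
opening: 0.077
```

```bash
python3 - <<'E'
from h import *
np.set_printoptions(precision=4,suppress=True)
T=bot.observe()["tool_pos"]; print(T,bot.observe()["opening"],bot.observe()["wrist_force"])
for dz in(.022,.026,.030,.034): print(dz); mallet((T[0],T[1],-.08),("scene","side"),T[2]+dz)
s=viewer.get_image("scene")[110:270,300:500]; d=viewer.get_image("side")[120:280,200:400]
cv2.imwrite("pics/m1.png",np.hstack([cv2.resize(i,(400,320),interpolation=cv2.INTER_CUBIC) for i in(s,d)]))
E
```

```text
[0.526  0.2134 0.1782] 0.07720438716382377 [ 0.4809 -0.0738 -1.3416]
0.022
scene 0.94 [0.5255 0.2136] -4.15 0.74
side 0.86 [0.5212 0.2115] -4.53 0.74
0.026
scene 0.78 [0.5271 0.2037] -4.58 0.72
0.03
scene 0.9 [0.5307 0.2   ] -4.81 0.78
side 0.86 [0.5116 0.1989] -4.41 0.77
side 0.71 [0.526  0.2074] -9.17 0.0
0.034
scene 0.61 [0.5313 0.1971] -4.72 0.77
scene 0.47 [0.526  0.2074] -9.17 0.0
side 0.58 [0.5073 0.1924] -2.61 0.49
```

View pics/m1.png

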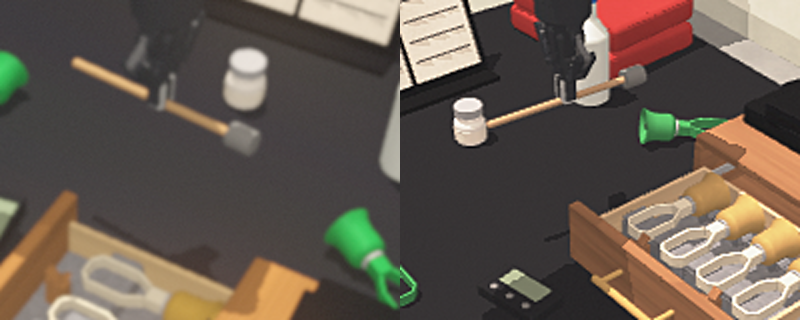

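The mallet is held level near its origin. I'll turn it so the head points right and carry it over the posts.

>>> {"name": "apply_moves", "arguments": {"increments": [{"dp": [-0.0012, -0.0287, 0], "yaw": -0.1608, "hand": 0.0}, {"dp": [-0.0012, -0.0287, 0], "yaw": -0.1608, "hand": 0.0}, {"dp": [-0.0012, -0.0287, 0], "yaw": -0.1608, "hand": 0.0}, {"dp": [-0.0012, -0.0287, 0], "yaw": -0.1608, "hand": 0.0}, {"dp": [-0.0012, -0.0287, 0], "yaw": -0.1608, "hand": 0.0}, {"dp": [-0.0012, -0.0287, 0], "yaw": -0.1608, "hand": 0.0}, {"dp": [-0.0012, -0.0287, 0], "yaw": -0.1608, "hand": 0.0}, {"dp": [-0.0012, -0.0287, 0], "yaw": -0.1608, "hand": 0.0}, {"dp": [-0.0012, -0.0287, 0], "yaw": -0.1608, "hand": 0.0}, {"dp": [0, 0, 0], "yaw": 0, "hand": 0.0}]}}

```text
time: 55.85
tool_pos: [0.5136, -0.0467, 0.1743]
ee_rot: [180.0, -0.0, 2.3]
wrist_force: [0.0, 0.9, -0.8]
opening: 0.082
```

>>> {"name": "apply_moves", "arguments": {"increments": [{"dp": [0, 0, -0.04], "yaw": 0, "hand": 0.0}, {"dp": [0, 0, -0.03], "yaw": 0, "hand": 0.0}, {"dp": [0, 0, 0], "yaw": 0, "hand": 0.0}, {"dp": [0, 0, 0], "yaw": 0, "hand": 0.0}]}}

```text
time: 56.35
tool_pos: [0.5142, -0.0449, 0.1057]
ee_rot: [180.0, -0.1, 2.6]
wrist_force: [0.5, -0.3, -0.1]
opening: 0.077
```

```bash
python3 - <<'E'
from h import *
np.set_printoptions(precision=4,suppress=True)
T=bot.observe()["tool_pos"]; print(T,bot.observe()["ee_rot"],bot.observe()["opening"])
mallet((T[0],T[1],-1.527),("scene","side","wrist"),T[2]+.0245); drawermarks()
E
```

```text
[ 0.5142 -0.0449  0.1057] [179.975   -0.0784   2.5687] 0.07677422211022508
scene 0.77 [ 0.5153 -0.0455] -87.61 0.63
side 0.88 [ 0.5146 -0.0434] -87.57 0.8
side 0.16 [ 0.4394 -0.0824] -82.74 0.1
wrist 0.64 [ 0.5137 -0.0462] -87.72 0.74
scene drawer_front 0.66 [ 0.4666 -0.0516]
scene cradle0 0.96 [ 0.624  -0.0788]
scene cradle0 0.86 [ 0.6246 -0.0057]
scene cradle0 0.73 [0.6173 0.0684]
scene cradle0 0.73 [ 0.6276 -0.1435]
scene mallet_rest 0.56 [ 0.5146 -0.0454]
side drawer_front 0.7 [ 0.4759 -0.0427]
side cradle0 0.9 [ 0.6243 -0.0657]
side cradle0 0.88 [0.6109 0.069 ]
side cradle0 0.71 [ 0.6151 -0.1489]
side mallet_rest 0.89 [ 0.5174 -0.034 ]
```

>>> {"name": "apply_moves", "arguments": {"increments": [{"dp": [0.0005, 0, -0.02], "yaw": 0, "hand": 0.0}, {"dp": [0, 0, -0.015], "yaw": 0, "hand": 0.0}, {"dp": [0, 0, -0.008], "yaw": 0, "hand": 0.0}, {"dp": [0, 0, -0.003], "yaw": 0, "hand": 0.0}, {"dp": [0, 0, 0], "yaw": 0, "hand": 0.0}]}}

```text
time: 57.68
tool_pos: [0.5141, -0.0452, 0.0584]
ee_rot: [180.0, -0.0, 2.5]
wrist_force: [-0.5, 0.4, -0.9]
opening: 0.082
```

>>> {"name": "apply_moves", "arguments": {"increments": [{"dp": [0, 0, -0.002], "yaw": 0, "hand": 0.0}, {"dp": [0, 0, -0.002], "yaw": 0, "hand": 0.0}]}}

```text
time: 57.92
tool_pos: [0.5144, -0.0453, 0.0547]
ee_rot: [180.0, -0.0, 2.5]
wrist_force: [-0.5, 0.1, 0.9]
opening: 0.08
```

>>> {"name": "apply_moves", "arguments": {"increments": [{"dp": [0, 0, -0.0015], "yaw": 0, "hand": 0.0}, {"dp": [0, 0, -0.0005], "yaw": 0, "hand": 0.0}]}}

```text
time: 58.18
tool_pos: [0.5143, -0.0453, 0.0529]
ee_rot: [180.0, -0.0, 2.5]
wrist_force: [-2.7, 1.6, 7.1]
opening: 0.08
```

>>> {"name": "apply_moves", "arguments": {"increments": [{"dp": [0, 0, 0], "yaw": 0, "hand": 0.012}, {"dp": [0, 0, 0], "yaw": 0, "hand": 0.016}, {"dp": [0, 0, 0], "yaw": 0, "hand": 0.022}, {"dp": [0, 0, 0], "yaw": 0, "hand": 0.022}, {"dp": [0, 0, 0.01], "yaw": 0, "hand": 0.022}, {"dp": [0, 0, 0.02], "yaw": 0, "hand": 0.022}, {"dp": [0, 0, 0.05], "yaw": 0, "hand": 0.022}, {"dp": [0, 0, 0.06], "yaw": 0, "hand": 0.022}, {"dp": [0, 0, 0], "yaw": 0, "hand": 0.022}]}}

```text
time: 59.3
tool_pos: [0.5166, -0.0461, 0.1984]
ee_rot: [179.8, -0.5, 2.5]
wrist_force: [-0.2, -0.2, -0.2]
opening: 0.256
```

>>> {"name": "apply_moves", "arguments": {"increments": [{"dp": [-0.03, 0, 0], "yaw": 0.15, "hand": 0.0}, {"dp": [-0.03, 0, 0], "yaw": 0.15, "hand": 0.0}, {"dp": [-0.02, 0, 0], "yaw": 0.15, "hand": 0.0}, {"dp": [0, 0, 0], "yaw": 0.15, "hand": 0.0}, {"dp": [0, 0, 0], "yaw": 0.15, "hand": 0.0}, {"dp": [0, 0, 0], "yaw": 0.15, "hand": 0.0}, {"dp": [0, 0, 0], "yaw": 0.15, "hand": 0.0}, {"dp": [0, 0, 0], "yaw": 0.15, "hand": 0.0}, {"dp": [0, 0, 0], "yaw": 0.15, "hand": 0.0}, {"dp": [0, 0, 0], "yaw": 0.15, "hand": 0.0}]}}

```text
time: 60.55
tool_pos: [0.4339, -0.0451, 0.1921]
ee_rot: [-180.0, -0.0, 88.7]
wrist_force: [0.4, 0.3, -0.2]
opening: -0.001
```

```bash
python3 - <<'E'
from h import *
np.set_printoptions(precision=4,suppress=True)
T=bot.observe()["tool_pos"]; print(T,bot.observe()["ee_rot"],bot.observe()["opening"])
mallet((.515,-.045,-1.527),("scene","side","wrist"),.078)
print("seated"); seated(dict(A=(.6165,.065,.044),B=(.6195,-.005,.044),C=(.623,-.075,.044),D=(.6255,-.145,.044)))
s=viewer.get_image("scene")[200:360,250:450]; d=viewer.get_image("side")[160:320,250:450]
cv2.imwrite("pics/f1.png",np.hstack([cv2.resize(i,(400,320),interpolation=cv2.INTER_CUBIC) for i in(s,d)]))
E
```

```text
[ 0.4339 -0.0451  0.1921] [-179.9765   -0.0141   88.7191] -0.001308560010252666
scene 0.67 [ 0.5153 -0.0463] -86.73 0.89
scene 0.18 [ 0.5349 -0.096 ] -85.44 0.07
side 0.69 [ 0.515 -0.051] -92.07 0.0
side 0.58 [ 0.513  -0.0463] -89.03 0.79
wrist 0.9 [ 0.5136 -0.0419] -88.86 0.72
seated
A scene [0.6195 0.0622] 1.5 0.9
A side [ 0.62   -0.0045] 5.1 0.67
B scene [ 0.6206 -0.0068] 2.2 0.87
B side [ 0.6198 -0.0043] 5.8 0.67
C scene [ 0.6238 -0.0773] 2.9 0.91
C side [ 0.6231 -0.0748] 3.8 0.7
D scene [ 0.6243 -0.1469] 1.3 0.87
D side [ 0.6252 -0.1447] 3.4 0.75
```

View pics/f1.png

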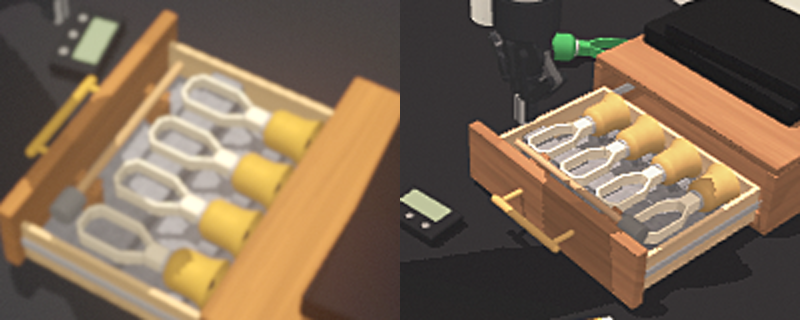

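The last view shows all four bells in their cradles and the mallet in its posts, head to the right. I'll push the drawer in.

>>> {"name": "apply_moves", "arguments": {"increments": [{"dp": [0, -0.002, -0.05], "yaw": 0.06, "hand": 0.0}, {"dp": [0, 0, -0.05], "yaw": 0, "hand": 0.0}, {"dp": [0, 0, -0.031], "yaw": 0, "hand": 0.0}, {"dp": [0, 0, 0], "yaw": 0, "hand": 0.0}, {"dp": [0.01, 0.0004, 0], "yaw": 0, "hand": 0.0}, {"dp": [0.006, 0.0003, 0], "yaw": 0, "hand": 0.0}, {"dp": [0.006, 0.0003, 0], "yaw": 0, "hand": 0.0}]}}

```text
time: 62.02
tool_pos: [0.457, -0.0465, 0.0624]
ee_rot: [180.0, 0.0, 91.9]
wrist_force: [-6.7, -0.2, 4.3]
opening: -0.005
```

>>> {"name": "apply_moves", "arguments": {"increments": [{"dp": [0.007, 0.0003, 0], "yaw": 0, "hand": 0.0}, {"dp": [0.009, 0.0004, 0], "yaw": 0, "hand": 0.0}, {"dp": [0.01, 0.0004, 0], "yaw": 0, "hand": 0.0}, {"dp": [0.01, 0.0004, 0], "yaw": 0, "hand": 0.0}, {"dp": [0.01, 0.0004, 0], "yaw": 0, "hand": 0.0}]}}

```text
time: 62.65
tool_pos: [0.5028, -0.0442, 0.0612]
ee_rot: [-180.0, -0.0, 91.9]
wrist_force: [-3.0, 0.1, 2.7]
opening: 0.0
```

>>> {"name": "apply_moves", "arguments": {"increments": [{"dp": [0.01, 0.0004, 0], "yaw": 0, "hand": 0.0}, {"dp": [0.01, 0.0004, 0], "yaw": 0, "hand": 0.0}, {"dp": [0.01, 0.0004, 0], "yaw": 0, "hand": 0.0}, {"dp": [0.01, 0.0004, 0], "yaw": 0, "hand": 0.0}, {"dp": [0.01, 0.0004, 0], "yaw": 0, "hand": 0.0}, {"dp": [0.01, 0.0004, 0], "yaw": 0, "hand": 0.0}]}}

```text
time: 63.4
tool_pos: [0.5627, -0.0417, 0.0612]
ee_rot: [-180.0, -0.0, 91.9]
wrist_force: [-3.3, 1.8, 1.8]
opening: -0.002
```

>>> {"name": "apply_moves", "arguments": {"increments": [{"dp": [0.01, 0.0004, 0], "yaw": 0, "hand": 0.0}, {"dp": [0.01, 0.0004, 0], "yaw": 0, "hand": 0.0}, {"dp": [0.01, 0.0004, 0], "yaw": 0, "hand": 0.0}, {"dp": [0.01, 0.0004, 0], "yaw": 0, "hand": 0.0}, {"dp": [0.01, 0.0004, 0], "yaw": 0, "hand": 0.0}, {"dp": [0.01, 0.0004, 0], "yaw": 0, "hand": 0.0}, {"dp": [0.01, 0.0004, 0], "yaw": 0, "hand": 0.0}, {"dp": [0.008, 0.0003, 0], "yaw": 0, "hand": 0.0}, {"dp": [0.005, 0.0002, 0], "yaw": 0, "hand": 0.0}]}}

```text
time: 64.53
tool_pos: [0.6457, -0.0389, 0.0614]
ee_rot: [180.0, 0.0, 91.9]
wrist_force: [-2.8, -0.1, 1.1]
opening: 0.0
```

>>> {"name": "apply_moves", "arguments": {"increments": [{"dp": [0.005, 0.0002, 0], "yaw": 0, "hand": 0.0}, {"dp": [0.004, 0.0002, 0], "yaw": 0, "hand": 0.0}, {"dp": [0.004, 0.0001, 0], "yaw": 0, "hand": 0.0}, {"dp": [0.003, 0.0001, 0], "yaw": 0, "hand": 0.0}, {"dp": [0.003, 0.0001, 0], "yaw": 0, "hand": 0.0}]}}

```text
time: 65.15
tool_pos: [0.6641, -0.038, 0.0614]
ee_rot: [-180.0, 0.0, 91.9]
wrist_force: [-8.8, -0.0, 3.7]
opening: -0.004
```

>>> {"name": "apply_moves", "arguments": {"increments": [{"dp": [0.003, 0.0001, 0], "yaw": 0, "hand": 0.0}, {"dp": [0.002, 0.0001, 0], "yaw": 0, "hand": 0.0}, {"dp": [0.002, 0.0001, 0], "yaw": 0, "hand": 0.0}]}}

```text
time: 65.53
tool_pos: [0.6704, -0.0377, 0.0614]
ee_rot: [-179.9, 0.0, 91.9]
wrist_force: [-6.1, -1.0, 2.2]
opening: 0.001
```

>>> {"name": "apply_moves", "arguments": {"increments": [{"dp": [0.002, 0.0001, 0], "yaw": 0, "hand": 0.0}, {"dp": [0.002, 0, 0], "yaw": 0, "hand": 0.0}]}}

```text
time: 65.78
tool_pos: [0.675, -0.0375, 0.0614]
ee_rot: [-180.0, -0.0, 91.9]
wrist_force: [-9.7, -1.2, 7.0]
opening: 0.002
```

>>> {"name": "apply_moves", "arguments": {"increments": [{"dp": [0.001, 0, 0], "yaw": 0, "hand": 0.0}, {"dp": [0.001, 0, 0], "yaw": 0, "hand": 0.0}]}}

```text
time: 66.03
tool_pos: [0.6749, -0.0375, 0.0614]
ee_rot: [-179.7, 0.0, 91.9]
wrist_force: [-19.0, -1.0, 10.4]
opening: -0.001
```

>>> {"name": "apply_moves", "arguments": {"increments": [{"dp": [0.001, 0, 0], "yaw": 0, "hand": 0.0}, {"dp": [0.0, 0, 0], "yaw": 0, "hand": 0.0}]}}

```text
time: 66.28
tool_pos: [0.6748, -0.0375, 0.0614]
ee_rot: [-179.6, 0.0, 91.9]
wrist_force: [-21.4, -0.9, 10.5]
opening: -0.004
```

>>> {"name": "apply_moves", "arguments": {"increments": [{"dp": [-0.006, 0, 0], "yaw": 0, "hand": 0.0}, {"dp": [-0.03, 0, 0], "yaw": 0, "hand": 0.0}, {"dp": [-0.05, 0, 0.03], "yaw": 0, "hand": 0.0}, {"dp": [-0.05, 0, 0.06], "yaw": 0, "hand": 0.0}, {"dp": [-0.05, 0, 0.06], "yaw": 0, "hand": 0.0}, {"dp": [-0.03, 0, 0], "yaw": 0, "hand": 0.0}, {"dp": [0, 0, 0], "yaw": 0, "hand": 0.0}, {"dp": [0, 0, 0], "yaw": 0, "hand": 0.0}]}}

```text
time: 67.28
tool_pos: [0.4828, -0.0376, 0.1874]
ee_rot: [179.9, 0.0, 91.9]
wrist_force: [0.2, -0.2, -0.2]
opening: 0.002
```

```bash
python3 - <<'E'
from h import *
np.set_printoptions(precision=4,suppress=True)
drawermarks(); c=Cam("wrist"); im=viewer.get_image("wrist"); cv2.imwrite("pics/end.png",im)
for t,z in(("drawer_front",.104),("chest",0)):
    for u,v,s in marks("wrist",t): print("wrist",t,round(s,2),c.plane([u,v],z)[0,:2])
for n in("scene","side"):
    cc=Cam(n); viewer.get_image(n)
    for t in("bell0","mallet"): print(n,t,[(cc.plane([u,v],.02)[0,:2].round(3).tolist(),round(s,2)) for u,v,s in marks(n,t)])
# front top edge line in the wrist view: strongest vertical-gradient row around the expected pixel
for x in(.6835,.6865,.6895): print(x,c.proj(np.array([[x,-.10,.104],[x-.005,.02,.104]])))
print(bot.observe()["tool_pos"],bot.observe()["wrist_force"])
E
```

```text
scene drawer_front 0.81 [ 0.6821 -0.0458]
side drawer_front 0.87 [ 0.6876 -0.028 ]
side mallet_rest 0.59 [ 0.7337 -0.0223]
wrist chest 0.76 [ 0.7038 -0.0376]
scene bell0 [([0.247, -0.318], 0.62)]
scene mallet []
side bell0 [([0.234, 0.279], 0.81), ([0.247, -0.311], 0.67), ([0.814, 0.294], 0.61)]
side mallet [([0.8, 0.021], 0.42)]
0.6835 [[248.0587 431.3316]
 [370.2211 430.5314]]
0.6865 [[248.1648 433.6512]
 [369.9686 432.8561]]
0.6895 [[248.2702 435.9573]
 [369.7175 435.1671]]
[ 0.4821 -0.0375  0.1874] [-0.4804  0.5369  0.069 ]
```

```bash
python3 - <<'E'
from workcell import ticket
print(ticket.sign_off())
E
```

```text
the job is handed in; nothing more can be done
None
```

I put all four gold bells and the mallet away in the drawer, shut it, and handed the job in at about 67 s of the 210 s allowed. `sign_off` reported no verdict.

- **Bells:** I pulled the drawer to its stop and lowered each bell until contact showed on the wrist force (12–21 N). Before closing, the scene camera fits put all four within about 3 mm of their cradle points. Some side-camera fits were poor or locked onto the neighbouring bell, but the last picture showed all four seated.
- **Mallet:** It lies in the two notched posts with its head to the right. The camera fits put it within about 4 mm of the rest point.
- **Drawer:** I pushed it slowly until it stood firm at 21 N, well above the roughly 10 N of catch and friction. The travel was 0.219 m of the 0.22 m expected, and after I backed off the cameras put the front at x 0.682–0.688 against 0.6865 expected. I judged it shut from the force and position numbers; I did not view a picture of the shut drawer.
- **What went wrong:** My first grasp closed above a bell's neck, because the fingertips stood about 20–25 mm higher than the reported tool position suggested. I saw this in the images, allowed for it, and every later grasp held first time.
- **Other things on the table:** I did not touch them. The last detections still showed the look-alike bells where they started, to within about 3 cm; I did not check the other items at the end.

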